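# Build the next level of a small kiln setting

## Task

Build up the empty half shelf on the kiln hearth: stand the two tall round props upright on its two bare brown spots and the small blue jar upright midway between them. Then lay the long bat level across the two props, centred over the half shelf and parallel to its long side, and last stand the green tea bowl upright on the middle of the bat. Drop nothing, and leave the short square props and the two pots that are already loaded where they stand.

Things in the scene. Friction and masses are not known exactly. Their poses are not given: they have to be found in the camera images.
- half_shelf: the empty half shelf, fixed on the kiln hearth: 170 mm (x) by 280 mm (y, long side) by 13 mm thick, white, with two bare brown round spots of 52 mm diameter, flush, at x = 0, y = +85 and -85 mm. Origin: centre of its underside, 57 mm above the bench. The equal, loaded half shelf lies parallel beside it, nearer or farther (centres 176 mm apart along x). Hearth: 420 x 300 mm, 45 mm high.
- tall_prop_a: tall round kiln prop: upright buff ceramic tube, 40 mm diameter, 90 mm high, with a dark 22 mm bore in its top; 0.12 to 0.22 kg. Origin: centre of its underside, z up. Stands on the bench beside the kiln hearth. The two tall props are alike and either may go on either spot.
- tall_prop_b: tall round kiln prop: upright buff ceramic tube, 40 mm diameter, 90 mm high, with a dark 22 mm bore in its top; 0.12 to 0.22 kg. Origin: centre of its underside, z up. Stands on the bench beside the kiln hearth. The two tall props are alike and either may go on either spot.
- blue_jar: small blue closed-looking jar, round, 60 mm high, belly 54 mm in diameter and upright from 16 to 40 mm above its foot, narrower neck (32 mm) and rim (36 mm) above, dark mouth; solid, 0.1 to 0.2 kg. Origin: centre of its foot, z up. It fits under the bat with 30 mm to spare.
- bat: long narrow kiln bat: 230 mm along its x, 60 mm along its y, 12 mm thick, white top, buff edges; 0.24 to 0.36 kg. Origin: centre of its underside, z up. Lies flat on two cross battens (25 mm high, 22 x 90 mm) 80 mm either side of its middle, free underneath between them, at the outer left or right of the bench; a grey tool tray (260 x 80 x 22 mm) lies on the other side.
- tea_bowl: green handleless tea bowl, open at the top, 46 mm high, 58 to 60 mm in diameter from 14 mm above its 44 mm foot to the rim, wall 4 mm; 0.08 to 0.17 kg. Origin: centre of its foot, z up.
- short_prop_a: short square kiln prop, pale buff, 40 x 40 mm, 50 mm high, dark round hole in its top; loose, not needed here, stands among the other things on the bench. Origin: centre of its underside, z up, x and y square to its faces.
- short_prop_b: short square kiln prop, pale buff, 40 x 40 mm, 50 mm high, dark round hole in its top; loose, not needed here, stands among the other things on the bench. Origin: centre of its underside, z up, x and y square to its faces.
- vase: red-brown vase already loaded on the other half shelf, loose: 120 mm high, belly 80 mm in diameter, neck 36 mm. Origin: centre of its foot, z up. Leave it alone.
- white_beaker: white open beaker already loaded on the other half shelf, loose: 75 mm high, 68 mm in diameter. Origin: centre of its foot, z up. Leave it alone.
Not all that is in view belongs to the job. There is more than one size of the blue_jar; the job needs the larger.

How it is judged (in metres and radians):
On the way, in this order (a step that is already met when the one before it is completed fails the run):
1. both tall props stand on the two spots, one on each, and the blue jar stands midway between them (((x of tall_prop_a in the frame of half_shelf between -0.015 and 0.015 m and y of tall_prop_a in the frame of half_shelf between 0.07 and 0.1 m and z of tall_prop_a in the frame of half_shelf between 0.008 and 0.018 m and angle between each of tall_prop_a, tall_prop_b's own z axis and vertical below 0.06 rad and x of tall_prop_b in the frame of half_shelf between -0.015 and 0.015 m and y of tall_prop_b in the frame of half_shelf between -0.1 and -0.07 m and z of tall_prop_b in the frame of half_shelf between 0.008 and 0.018 m) or (x of tall_prop_a in the frame of half_shelf between -0.015 and 0.015 m and y of tall_prop_a in the frame of half_shelf between -0.1 and -0.07 m and z of tall_prop_a in the frame of half_shelf between 0.008 and 0.018 m and angle between each of tall_prop_a, tall_prop_b's own z axis and vertical below 0.06 rad and x of tall_prop_b in the frame of half_shelf between -0.015 and 0.015 m and y of tall_prop_b in the frame of half_shelf between 0.07 and 0.1 m and z of tall_prop_b in the frame of half_shelf between 0.008 and 0.018 m)) and x of blue_jar in the frame of half_shelf between -0.015 and 0.015 m and y of blue_jar in the frame of half_shelf between -0.015 and 0.015 m and z of blue_jar in the frame of half_shelf between 0.008 and 0.018 m and angle between blue_jar's own z axis and vertical below 0.06 rad), for 0.2 s.
2. the bat then lies level on both props, centred over the half shelf and parallel to its long side (x of bat in the frame of half_shelf between -0.015 and 0.015 m and y of bat in the frame of half_shelf between -0.015 and 0.015 m and z of bat in the frame of half_shelf between 0.098 and 0.108 m and angle between bat's own z axis and vertical below 0.06 rad and angle between the x axis of bat and the y axis of half_shelf, either way round below 0.15 rad and ((x of tall_prop_a in the frame of half_shelf between -0.015 and 0.015 m and y of tall_prop_a in the frame of half_shelf between 0.07 and 0.1 m and z of tall_prop_a in the frame of half_shelf between 0.008 and 0.018 m and angle between each of tall_prop_a, tall_prop_b's own z axis and vertical below 0.06 rad and x of tall_prop_b in the frame of half_shelf between -0.015 and 0.015 m and y of tall_prop_b in the frame of half_shelf between -0.1 and -0.07 m and z of tall_prop_b in the frame of half_shelf between 0.008 and 0.018 m) or (x of tall_prop_a in the frame of half_shelf between -0.015 and 0.015 m and y of tall_prop_a in the frame of half_shelf between -0.1 and -0.07 m and z of tall_prop_a in the frame of half_shelf between 0.008 and 0.018 m and angle between each of tall_prop_a, tall_prop_b's own z axis and vertical below 0.06 rad and x of tall_prop_b in the frame of half_shelf between -0.015 and 0.015 m and y of tall_prop_b in the frame of half_shelf between 0.07 and 0.1 m and z of tall_prop_b in the frame of half_shelf between 0.008 and 0.018 m))), for 0.2 s.
At the end, for the whole second after the job is handed in: A tall prop upright on each bare spot, the blue jar upright midway between, the bat level on both props, centred over the half shelf and parallel to its long side (0.15 rad), the tea bowl upright on the bat's middle; each within 15 mm along the shelf's or bat's axes; all released and at rest (all of step 2 and x of blue_jar in the frame of half_shelf between -0.015 and 0.015 m and y of blue_jar in the frame of half_shelf between -0.015 and 0.015 m and z of blue_jar in the frame of half_shelf between 0.008 and 0.018 m and angle between each of blue_jar, tea_bowl's own z axis and vertical below 0.06 rad and x of tea_bowl in the frame of bat between -0.015 and 0.015 m and y of tea_bowl in the frame of bat between -0.015 and 0.015 m and z of tea_bowl in the frame of bat between 0.007 and 0.017 m and linear speed of each of tall_prop_a, tall_prop_b, blue_jar, bat, tea_bowl below 0.02 m/s); the robot touches nothing.
It fails at once if a tall prop or the bat is dropped (falls out of the fingers faster than 0.7 m/s, a free fall of some 25 mm) ((linear speed of tall_prop_a above 0.7 m/s and contact force between tall_prop_a and the fingers below 0.05 N) or (linear speed of tall_prop_b above 0.7 m/s and contact force between tall_prop_b and the fingers below 0.05 N) or (linear speed of bat above 0.7 m/s and contact force between bat and the fingers below 0.05 N)).
It fails at once if the blue jar or the tea bowl is dropped (falls out of the fingers faster than 0.7 m/s, a free fall of some 25 mm) ((linear speed of blue_jar above 0.7 m/s and contact force between blue_jar and the fingers below 0.05 N) or (linear speed of tea_bowl above 0.7 m/s and contact force between tea_bowl and the fingers below 0.05 N)).
It fails at once if the vase or the white beaker is pushed more than 20 mm from its place or tipped ((distance of vase from where it was at the start of the episode above 0.02 m or angle between vase's own z axis and vertical above 0.35 rad) or (distance of white_beaker from where it was at the start of the episode above 0.02 m or angle between white_beaker's own z axis and vertical above 0.35 rad)).
It fails at once if a short square prop is pushed more than 20 mm from its place or tipped ((distance of short_prop_a from where it was at the start of the episode above 0.02 m or angle between short_prop_a's own z axis and vertical above 0.35 rad) or (distance of short_prop_b from where it was at the start of the episode above 0.02 m or angle between short_prop_b's own z axis and vertical above 0.35 rad)).
It also fails if it takes over 128 s, if anything falls off the work surface, if the arm or the gripper's body presses on something with over 40 N, if the wrist force passes 120 N, or if a joint passes its speed limit or range.

## Robot

A 7-joint arm with a two-finger parallel gripper is mounted at the origin on the work surface. World frame = base frame: x ahead of the robot, y to its left, z up, the work surface at z = 0. Lengths are in mm, angles in rad, forces in N, time in s.
With the tool pointing down it reaches from about 400 to 925 mm from the base axis. Payload 4.1 kg.
Tool frame: the origin (TCP) lies midway between the tips of the shut fingers; the grasp point (between the pads) lies 19 mm behind it; z points along the fingers, y is the direction in which the jaws open and shut (so a half turn about z gives the same grasp; the last joint's range is limited). The gripper opens to 85 mm and grips with 20 to 120 N. Pads are 22 mm wide; open, the fingers measure 114 mm over their backs; the gripper's body (76 mm by 85 mm) begins 54 mm behind the grasp point. The pads swing forward as they close: fully open they stand 13 mm farther back than shut.
Start: joints at [1.174, 0.398, 0.045, 1.537, -0.019, 1.207, -0.051], TCP at [190.759, -621.417, 204.247] pointing down, gripper open.
Joint ranges: [-2.82, 2.82], [-0.49, 2.23], [-1.37, 1.46], [0, 2.46], [-1.36, 4.5], [0.23, 2], [-2.94, 2.94]. Speed limits (rad/s): [2.57, 2.57, 3.14, 3.14, 3.14, 3.14, 3.14].

## Interface

Orientations are given as a rotation vector (axis times angle).
In Python, from station import sensors, viewer, bot gives the robot as it stands.
- The arm moves only by the shell command python3 -m handwheel 'ROWS' [FORCE]. ROWS is JSON, a list of rows, each a list of 7 numbers: the shift along the tool's x, y, z in cm, then the turn, a rotation vector about the tool's x, y, z in degrees, then the closure, from 0 (fully open) to 1 (shut). In form: [[tx, ty, tz, rx, ry, rz, claw], ...]. A call has 1 to 10 rows; each row shifts and turns the commanded pose from where the row before left it, along the tool's axes as they then stand; what a row does not reach is not made up. A row lasts 1/10 s, in which the tool goes at most 50 mm and 8.59 degrees, less where a joint would pass 70% of its speed; a pose out of reach is approached as far as the arm can. A call is refused whole if a number of a shift passes 5 or a number of a turn 8.59, either way. A call with a gripper value outside its range is refused whole. The fingers move at their own pace and stop on an object; FORCE is the grip in N (left out, the last holds). Time passes only in rows, so rows that do not move let the fingers close. It gives the time, the measured TCP pose, the force and the opening at its end, in the units of the state.
- sensors.observe(): the state, without advancing time (a new reading comes with each control period).
- viewer.capture(name): name is "scene" or "top" or "wrist"; returns the picture (384x512x3 uint8, blue, green, red); there is no depth.
- viewer.calibration(name): a dict with "mtx" (3x3 intrinsics, pixels), "xyz" and "attitude" of the camera in the world. Camera axes: x right, y up, looking along -z (the intrinsics and any distortion apply to the point x, -y, -z); pixel columns grow to the right and rows downward; lengths in mm; the calibration is good to about 2 mm. A picture is of the moment at which its call begins: read the wrist's pose just before it. calibration takes no time and is no camera call; for the wrist camera it gives the pose at the moment of the call.
- bot.job_done(): hands the job in, once; it reports no verdict.
The state is a dict: "t": time; "joint_pos": joint angles; "joint_velocities": joint speeds; "effort": joint torques, N m; "tool_pos": TCP position; "tcp_rot": TCP orientation; "contact_force": force on the tool from outside, world axes, zero at the start; "torque": the same for the moment, N m; "finger_gap": finger opening in mm.
Only numpy, scipy, OpenCV 4.12 (cv2) and the standard library are available. Lean on these libraries where they do the work, as an engineer would, in place of code of your own. Each camera call takes 0.05 s, during which the arm holds its last target.

## Working session

There is one attempt and no reset: what is moved stays moved. The work goes in short steps, Python scripts to look and compute and a shell command to move; the robot and the scene stay as the last step left them, time stands still between calls to the robot, and variables do not carry over. Pictures are saved under pics/ and viewed, and the job is handed in when it is done.

```bash
mkdir -p pics; ls; python3 - <<'E'
from station import sensors, viewer, bot
import cv2
print(sensors.observe())
for n in ("scene","top","wrist"):
    im=viewer.capture(n); cv2.imwrite(f"pics/{n}0.png",im)
    print(n,viewer.calibration(n))
E
```

```text
pics
{'t': 0.0, 'joint_pos': array([ 1.17401343,  0.39920299,  0.04497593,  1.53791002, -0.0186773 ,
        1.20690275, -0.05072281]), 'joint_velocities': array([ 0.00072714,  0.00034635, -0.00134536, -0.00111853, -0.00096795,
       -0.00031587,  0.00023669]), 'effort': array([-5.05732933e-04, -4.75110877e+01,  1.36464570e+00, -2.54213440e+01,
        1.16007574e-02,  9.36552562e-03, -5.70694084e-06]), 'tool_pos': array([ 190.5463952 , -620.70502231,  203.14190225]), 'tcp_rot': array([-3.10486552e+00, -4.65973104e-01,  6.78354680e-04]), 'contact_force': array([-0.26437073,  0.04005567,  0.9672671 ]), 'torque': array([-0.00947491,  0.0089528 ,  0.03351397]), 'finger_gap': 85.55713436648028}
scene {'mtx': array([[388.10780408,   0.        , 257.67972569],
       [  0.        , 388.10780408, 188.78769647],
       [  0.        ,   0.        ,   1.        ]]), 'xyz': array([1126.51633297, -407.52695407,  781.08099151]), 'attitude': array([0.76087542, 0.40823242, 0.92292628])}
top {'mtx': array([[365.08257956,   0.        , 263.04392445],
       [  0.        , 365.08257956, 188.54048797],
       [  0.        ,   0.        ,   1.        ]]), 'xyz': array([ 287.06704017,   -8.72839091, 1134.13758851]), 'attitude': array([ 0.15533744, -0.15860284, -1.5869499 ])}
wrist {'mtx': array([[337.09834209,   0.        , 261.54402884],
       [  0.        , 337.09834209, 187.24817226],
       [  0.        ,   0.        ,   1.        ]]), 'xyz': array([ 261.00533933, -599.202825  ,  373.82521423]), 'attitude': array([-0.25281565,  0.18950702, -1.26376667])}
```

View pics/top0.png

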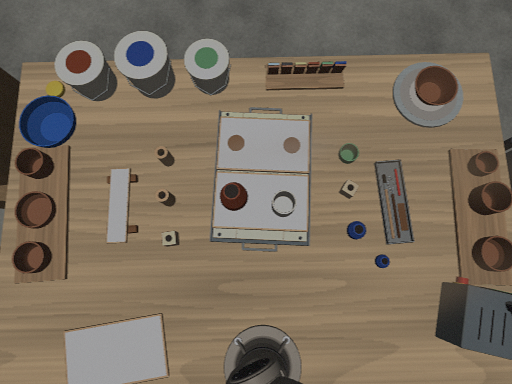

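View pics/scene0.png

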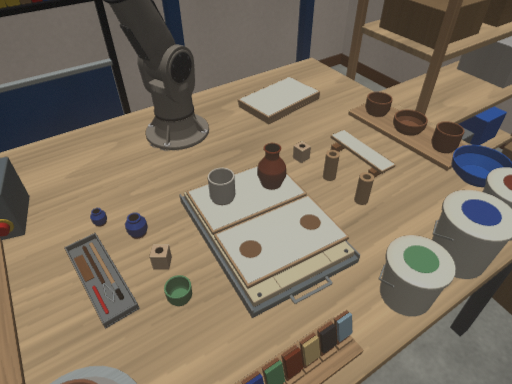

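View pics/wrist0.png

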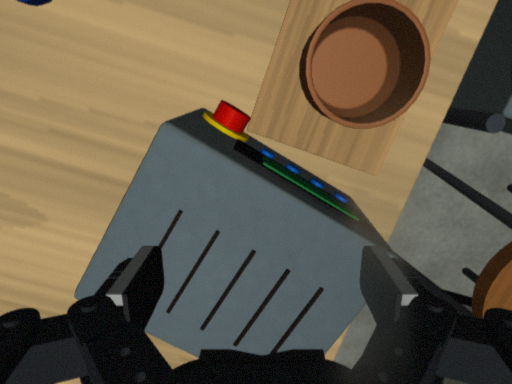

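```bash
cat > h.py <<'E'
from station import sensors, viewer, bot
import cv2, numpy as np
from scipy.spatial.transform import Rotation as R
def cal(n):
    c=viewer.calibration(n); return c["mtx"],np.array(c["xyz"]),R.from_rotvec(c["attitude"]).as_matrix()
def ray(c,u,v,z):
    K,t,A=c; d=np.linalg.inv(K)@[u,v,1]; d=A@(d*[1,-1,-1]); return t+d*(z-t[2])/d[2]
def proj(c,p):
    K,t,A=c; q=(A.T@(np.asarray(p,float)-t))*[1,-1,-1]; q=K@q; return q[:2]/q[2]
def tri(obs): # list of (cal,u,v)
    M=np.zeros((3,3));b=np.zeros(3)
    for c,u,v in obs:
        K,t,A=c; d=A@((np.linalg.inv(K)@[u,v,1])*[1,-1,-1]); d/=np.linalg.norm(d); P=np.eye(3)-np.outer(d,d); M+=P;b+=P@t
    return np.linalg.solve(M,b)
def crop(im,u0,v0,u1,v1,k,name):
    c=cv2.resize(im[v0:v1,u0:u1],None,fx=k,fy=k,interpolation=cv2.INTER_CUBIC)
    for u in range((u0+9)//10*10,u1,10):
        cv2.line(c,((u-u0)*k,0),((u-u0)*k,4 if u%50 else 12),(0,0,255),1)
        if u%20==0: cv2.putText(c,str(u),((u-u0)*k-8,24),0,.35,(0,0,255),1)
    for v in range((v0+9)//10*10,v1,10):
        cv2.line(c,(0,(v-v0)*k),(4 if v%50 else 12,(v-v0)*k),(0,0,255),1)
        if v%20==0: cv2.putText(c,str(v),(14,(v-v0)*k+4),0,.35,(0,0,255),1)
    cv2.imwrite(f"pics/{name}.png",c)
E
python3 - <<'E'
from h import *
im=cv2.imread("pics/top0.png")
crop(im,100,90,300,250,4,"ct1")
crop(im,300,90,420,280,3,"ct2")
s=cv2.imread("pics/scene0.png")
crop(s,50,100,250,250+60,4,"cs1") if 0 else crop(s,180,100,400,250,3,"cs1")
crop(s,60,170,220,320,4,"cs2")
c=cal("top")
for p in [(0,0,0),(500,0,0),(500,300,0)]: print(p,proj(c,p),proj(cal("scene"),p))
E
```

```text
(0, 0, 0) [262.24368588 363.69928335] [177.75078903 130.7408107 ]
(500, 0, 0) [258.84649011 193.63332521] [254.83827138 215.02703849]
(500, 300, 0) [163.83473425 195.68159086] [335.74622122 176.00739743]
```

View pics/ct1.png

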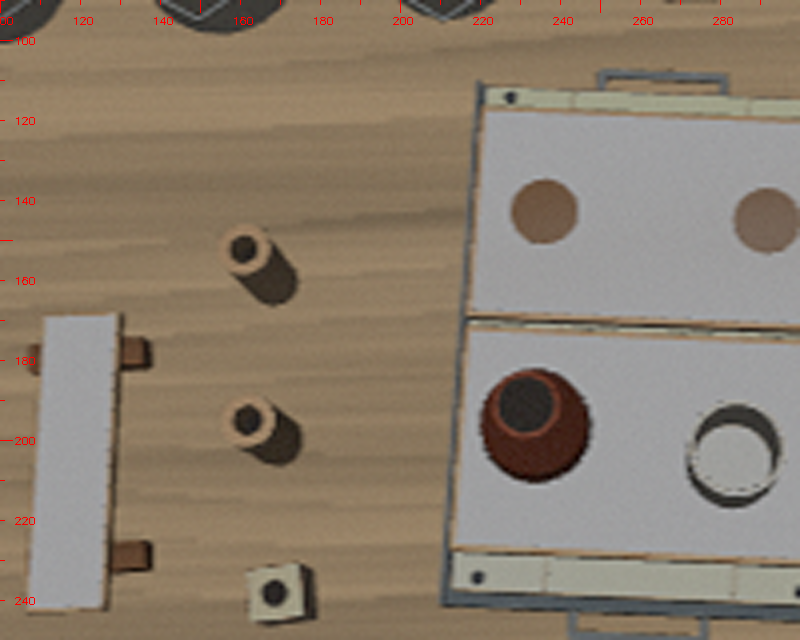

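View pics/ct2.png

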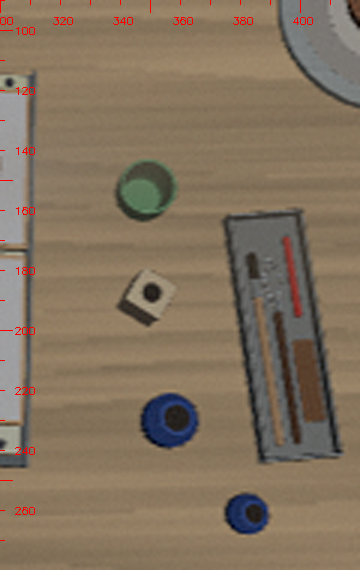

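View pics/cs1.png

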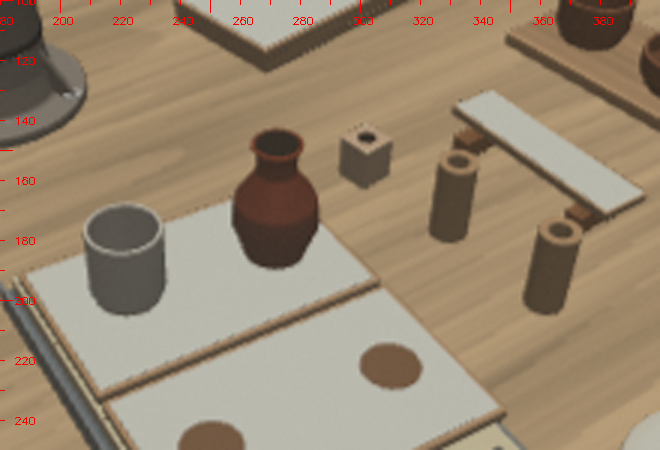

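View pics/cs2.png

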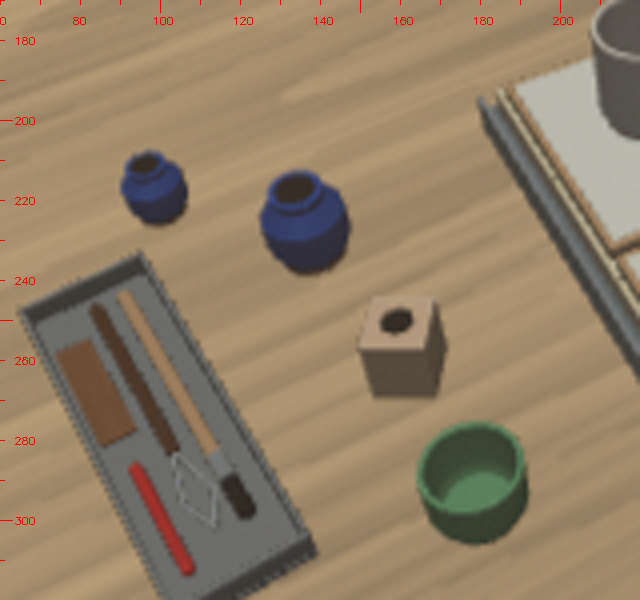

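```bash
python3 - <<'E'
from h import *
np.set_printoptions(precision=1,suppress=True)
T=cal("top");S=cal("scene")
f=lambda a,b,k,u0,v0:(u0+a/k,v0+b/k)
d={'propFar':((161,152),f(561,232,3,180,100),90),'propNear':((162,195),f(458,161,3,180,100),90),
'spotL':((236.2,142.7),f(391,366,3,180,100),70),'spotR':((291.7,145.2),f(211,442,3,180,100),70),
'jar':((358.7,229.3),f(297,188,4,60,170),60),'bowl':((348.8,153.5),f(472,463,4,60,170),46),
'shR':((350.7,187.3),f(397,321,4,60,170),50),'shL':((168.5,238),f(367,138,3,180,100),50),
'vase':((231.8,191),f(276,143,3,180,100),190),'beaker':((283,204),f(124,229,3,180,100),145)}
for k,(a,b,z) in d.items():
    print(k,ray(T,*a,z),ray(S,*b,z),tri([(T,*a),(S,*b)]))
print('bat')
for a in [(44,317),(120,314),(104,609),(29,607)]: print(ray(T,*f(*a,4,100,90),37))
for a in [(492,90),(645,192),(607,216),(453,107)]: print(ray(S,*f(*a,3,180,100),37))
E
```

```text
propFar [615.6 288.2  90. ] [623.8 285.5  90. ] [618.5 291.1  83.2]
propNear [485.2 280.9  90. ] [491.7 279.3  90. ] [486.8 283.2  84.9]
spotL [646.4  65.4  70. ] [652.7  64.9  70. ] [648.9  66.9  64.9]
spotR [ 634.8 -103.6   70. ] [ 637.2 -102.5   70. ] [ 635.7 -102.8   68.5]
jar [ 375.8 -291.4   60. ] [ 382.7 -291.1   60. ] [ 376.7 -291.4   54.9]
bowl [ 611.8 -281.7   46. ] [ 622.5 -283.5   46. ] [ 615.2 -283.    36.2]
shR [ 504.  -279.2   50. ] [ 510.2 -279.1   50. ] [ 505.4 -279.3   45. ]
shL [363.4 268.6  50. ] [371.2 266.   50. ] [364.3 271.   43.5]
vase [472.9  69.6 190. ] [478.4  68.2 190. ] [474.   70.5 186.2]
beaker [442.4 -66.7 145. ] [457.  -71.7 145. ] [444.6 -66.6 133.6]
bat
[580.  456.3  37. ]
[581.1 397.5  37. ]
[354.5 398.1  37. ]
[357.2 454.   37. ]
[364.6 453.5  37. ]
[588.  455.2  37. ]
[593.2 394.4  37. ]
[365.4 394.1  37. ]
```

```bash
cat >> h.py <<'E'
def pose():
    s=sensors.observe(); return np.array(s["tool_pos"]),R.from_rotvec(s["tcp_rot"]),s
def down(yaw): # tool x at yaw deg, z down
    y=np.radians(yaw); x=np.array([np.cos(y),np.sin(y),0]); z=np.array([0,0,-1.]); return R.from_matrix(np.c_[x,np.cross(z,x),z])
def delta(xyz,yaw,say=True):
    p,r,s=pose(); d=(np.asarray(xyz,float)-p)
    rv=(r.inv()*down(yaw)).as_rotvec(degrees=True)
    # rotated-first frames: shift in present tool axes, and in axes after the turn
    print("now",p.round(1),"yaw %.1f"%np.degrees(np.arctan2(*r.as_matrix()[1::-1,0])),"gap %.1f t %.1f F"%(s["finger_gap"],s["t"]),s["contact_force"].round(1))
    print("shift cm now-axes",(r.inv().apply(d)/10).round(2),"after-turn axes",(down(yaw).inv().apply(d)/10).round(2),"turn",rv.round(1))
E
python3 - <<'E'
from h import *
K,t,A=cal("wrist"); p,r,s=pose()
print(r.inv().apply(t-p), "view in tool", r.inv().apply(-A[:,2]), "up", r.inv().apply(A[:,1]))
# small jar
print(ray(cal("top"),382.7,261,40))
delta((380,-365,260),86)
E
```

```text
[  73.65112209   -0.31928648 -170.42845121] view in tool [-2.90810477e-01 -6.60936380e-04  9.56780450e-01] up [9.56780213e-01 7.85019289e-04 2.90810947e-01]
[ 283.08611117 -360.33735858   40.        ]
now [ 190.6 -620.9  203.4] yaw 17.1 gap 85.4 t 0.1 F [-0.5 -0.4 -0.3]
shift cm now-axes [ 25.62 -18.91  -5.63] after-turn axes [26.85 17.11 -5.66] turn [ -0.1  -0.  -68.9]
```

```bash
python3 - <<'E'
from h import *
delta((380,-291,250),86)
E
```

```text
now [ 190.6 -620.9  203.4] yaw 17.1 gap 85.4 t 0.1 F [-0.5 -0.4 -0.3]
shift cm now-axes [ 27.79 -25.98  -4.62] after-turn axes [34.23 16.59 -4.66] turn [ -0.1  -0.  -68.9]
```

```bash
python3 -m handwheel '[[2.78,-2.6,-1.2,0,0,0,0],[2.78,-2.6,-1.2,0,0,0,0],[2.78,-2.6,-1.2,0,0,0,0],[2.78,-2.6,-1.1,0,0,0,0],[2.78,-2.6,0,0,0,0,0],[2.78,-2.6,0,0,0,0,0],[2.78,-2.6,0,0,0,0,0],[2.78,-2.6,0,0,0,0,0],[2.78,-2.6,0,0,0,0,0],[2.78,-2.6,0,0,0,0,0]]'; python3 -m handwheel '[[0,0,0,0,0,-7.65,0],[0,0,0,0,0,-7.65,0],[0,0,0,0,0,-7.65,0],[0,0,0,0,0,-7.65,0],[0,0,0,0,0,-7.65,0],[0,0,0,0,0,-7.65,0],[0,0,0,0,0,-7.65,0],[0,0,0,0,0,-7.65,0],[0,0,0,0,0,-7.7,0],[0,0,0,0,0,0,0]]'
python3 - <<'E'
from h import *
delta((380,-291,250),86)
im=viewer.capture("wrist"); 
cv2.imwrite("pics/w1.png",im)
c=cal("wrist"); p,_,_=pose()
print(proj(c,(380,-291,60)), proj(c,(380,-291,16)))
E
```

```text
t: 1.15
tool_pos: [380.5, -289.7, 251.1]
tcp_rot: [3.107, 0.466, -0.0]
contact_force: [0.4, -1.1, 1.0]
finger_gap: 85.3
t: 2.15
tool_pos: [380.0, -291.2, 251.0]
tcp_rot: [-2.298, -2.141, 0.0]
contact_force: [-0.2, 0.0, 0.4]
finger_gap: 85.4
now [ 380.  -291.2  251. ] yaw 85.9 gap 85.4 t 2.1 F [-0.2  0.   0.4]
shift cm now-axes [0.02 0.   0.1 ] after-turn axes [0.02 0.   0.1 ] turn [-0.  -0.  -0.1]
[262.21357302 155.98338755] [262.16199826 148.68117902]
```

View pics/w1.png

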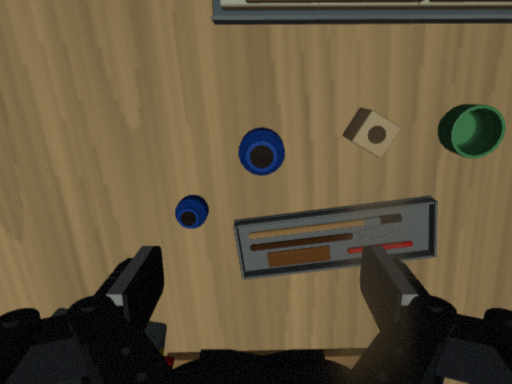

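```bash
python3 - <<'E'
from h import *
im=cv2.imread("pics/w1.png"); crop(im,210,80,512,260,2,"w1a"); crop(im,230,115,300,185,8,"w1c")
c=cal("wrist")
print(ray(c,261,156,60),ray(c,262,151,30),ray(c,477,131,46),ray(c,377,134.5,50),ray(c,189,217,42))
E
```

```text
[ 378.67969052 -290.9205979    60.        ] [ 379.77800605 -291.17883937   30.        ] [ 619.08915954 -283.39732239   46.        ] [ 507.44296347 -278.434185     50.        ] [ 285.99332625 -362.90242085   42.        ]
```

View pics/w1c.png

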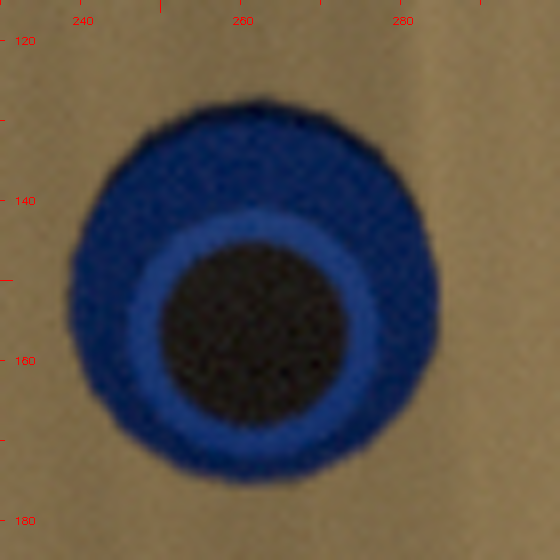

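```bash
python3 -m handwheel '[[0,0,4,0,0,0,0],[0,0,4,0,0,0,0],[0,0,4,0,0,0,0],[0,0,4,0,0,0,0],[0,0,3,0,0,0,0],[0,0,2,0,0,0,0],[0,0,1.5,0,0,0,0],[0,0,1,0,0,0,0],[0,0,0.9,0,0,0,0],[0,0,0,0,0,0,0]]' 35;  python3 - <<'E'
from h import *
delta((379.2,-291,7),86)
im=viewer.capture("wrist"); cv2.imwrite("pics/w2.png",im)
E
```

```text
t: 3.2
tool_pos: [379.7, -291.0, 6.5]
tcp_rot: [-2.298, -2.14, 0.001]
contact_force: [-0.5, 0.5, 0.2]
finger_gap: 85.6
now [ 379.7 -291.     6.5] yaw 85.9 gap 85.6 t 3.2 F [-0.5  0.5  0.2]
shift cm now-axes [-0.01 -0.05 -0.05] after-turn axes [-0.01 -0.05 -0.05] turn [-0.1 -0.  -0.1]
```

View pics/w2.png

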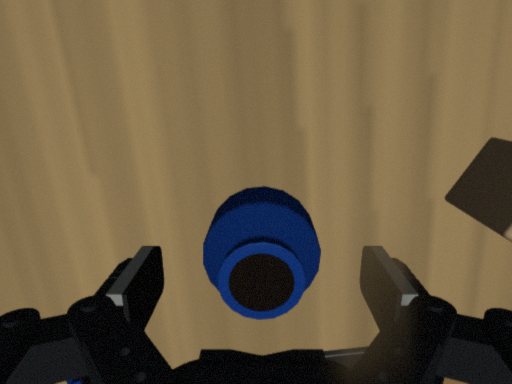

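```bash
python3 -m handwheel '[[0,0,0,0,0,0,0.3],[0,0,0,0,0,0,0.6],[0,0,0,0,0,0,1],[0,0,0,0,0,0,1],[0,0,0,0,0,0,1],[0,0,0,0,0,0,1],[0,0,0,0,0,0,1]]' 35;  python3 -m handwheel '[[0,0,-0.5,0,0,0,1],[0,0,-1.5,0,0,0,1],[0,0,-3,0,0,0,1],[0,0,-4,0,0,0,1],[0,0,-4,0,0,0,1],[0,0,-4,0,0,0,1],[0,0,-4,0,0,0,1],[0,0,0,0,0,0,1]]'; python3 - <<'E'
from h import *
delta((600,-19,217),86)
im=viewer.capture("wrist"); cv2.imwrite("pics/w3.png",im)
E
```

```text
t: 3.95
tool_pos: [380.5, -291.8, 8.1]
tcp_rot: [2.298, 2.141, -0.0]
contact_force: [-1.6, 1.3, 5.6]
finger_gap: 50.5
t: 4.75
tool_pos: [383.6, -293.4, 223.1]
tcp_rot: [2.29, 2.133, 0.003]
contact_force: [1.8, -0.6, -1.4]
finger_gap: 50.6
now [ 383.6 -293.4  223.1] yaw 86.0 gap 50.6 t 4.8 F [ 1.8 -0.6 -1.4]
shift cm now-axes [28.9  19.64  0.63] after-turn axes [28.88 19.67  0.61] turn [ 0.6  0.4 -0. ]
```

View pics/w3.png

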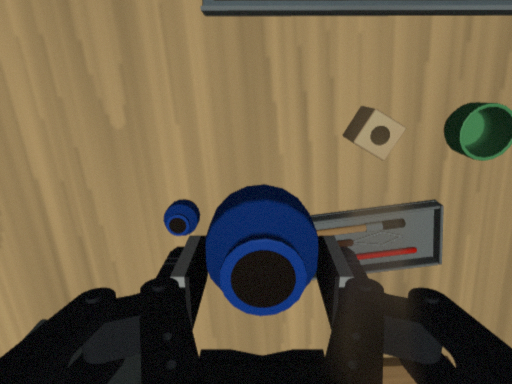

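```bash
python3 - <<'E'
from h import *
delta((640,-100,223),86)
E
```

```text
now [ 381.8 -292.3  220.1] yaw 86.0 gap 50.3 t 4.8 F [ 0.1 -0.2 -2. ]
shift cm now-axes [20.99 24.4  -0.24] after-turn axes [20.98 24.41 -0.29] turn [ 0.3  0.2 -0. ]
```

```bash
python3 -m handwheel '[[2.3,2.7,-0.3,0,0,0,1],[2.3,2.7,0,0,0,0,1],[2.3,2.7,0,0,0,0,1],[2.3,2.7,0,0,0,0,1],[2.3,2.7,0,0,0,0,1],[2.3,2.7,0,0,0,0,1],[2.3,2.7,0,0,0,0,1],[2.3,2.7,0,0,0,0,1],[2.6,2.8,0,0,0,0,1],[0,0,0,0,0,0,1]]'; python3 -m handwheel '[[0,0,0,0,0,0,1],[0,0,0,0,0,0,1]]'; python3 - <<'E'
from h import *
delta((640,-20,223),86)
im=viewer.capture("wrist"); c=cal("wrist"); cv2.imwrite("pics/w4.png",im)
print([proj(c,p) for p in [(636.5,-103,70),(650,65.1,70)]])
E
```

```text
t: 5.8
tool_pos: [640.4, -91.9, 217.4]
tcp_rot: [-2.286, -2.148, -0.005]
contact_force: [-0.5, 0.5, -1.8]
finger_gap: 50.2
t: 6.0
tool_pos: [636.9, -100.3, 218.7]
tcp_rot: [-2.299, -2.139, 0.005]
contact_force: [0.2, -0.6, -1.9]
finger_gap: 50.0
now [ 636.9 -100.3  218.7] yaw 85.9 gap 50.0 t 6.0 F [ 0.2 -0.6 -1.9]
shift cm now-axes [ 8.03 -0.26 -0.44] after-turn axes [ 8.03 -0.25 -0.43] turn [-0.2  0.1 -0.1]
[array([262.24442096, 167.06381539]), array([263.75270401, -31.50270094])]
```

View pics/w4.png

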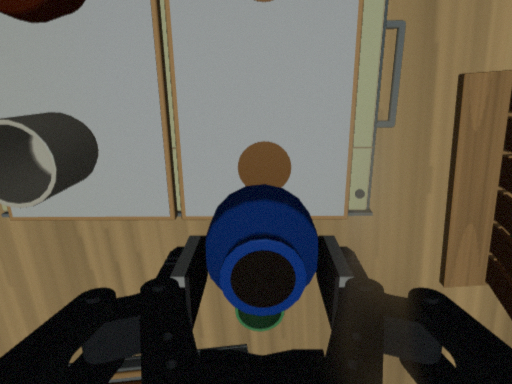

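```bash
python3 -m handwheel '[[2.5,0,0,0,0,0,1],[2.5,0,0,0,0,0,1],[2,0,0,0,0,0,1],[1,0,0,0,0,0,1],[0,0,0,0,0,0,1],[0,0,0,0,0,0,1]]'; python3 - <<'E'
from h import *
c=cal("wrist")
delta((640,-20,223),86)
im=viewer.capture("wrist"); c=cal("wrist"); cv2.imwrite("pics/w5.png",im)
print([proj(c,p) for p in [(638.5,-103,70),(650,65.1,70)]])
E
```

```text
t: 6.65
tool_pos: [643.7, -21.3, 220.1]
tcp_rot: [2.299, 2.139, -0.002]
contact_force: [-0.1, -1.6, -1.9]
finger_gap: 50.5
now [643.7 -21.3 220.1] yaw 85.9 gap 50.5 t 6.7 F [-0.1 -1.6 -1.9]
shift cm now-axes [ 0.1  -0.38 -0.29] after-turn axes [ 0.1  -0.38 -0.29] turn [-0.   0.1 -0.1]
[array([262.88595921, 240.51199638]), array([262.02247259,  69.7595563 ])]
```

View pics/w5.png

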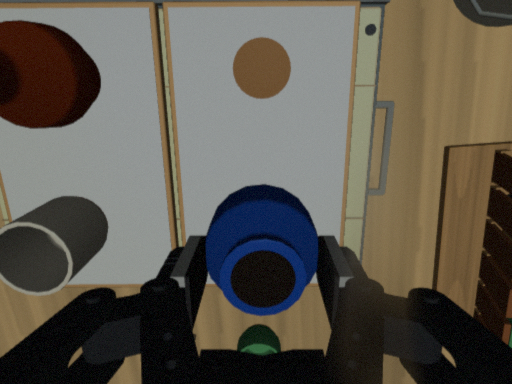

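```bash
python3 - <<'E'
from h import *
def spot(f,roi):
    im=cv2.imread(f).astype(int); b,g,r=im[...,0],im[...,1],im[...,2]
    m=((r-b)>35).astype(np.uint8); u0,v0,u1,v1=roi
    n,l,st,ce=cv2.connectedComponentsWithStats(m[v0:v1,u0:u1]); i=1+np.argmax(st[1:,4]); print(st[i],ce[i]+[u0,v0]); return ce[i]+[u0,v0]
c=cal("wrist"); L=spot("pics/w5.png",(210,20,310,120)); print(ray(c,*L,70))
spot("pics/w4.png",(210,120,310,190))
p,_,_=pose(); print(p)
E
```

```text
[  23   18   58   60 2719] [261.38212578  67.51894079]
[649.56720177  67.03554953  70.        ]
[  28   22   53   45 1920] [264.165625  164.7734375]
[643.8024155  -21.7180145  220.06980354]
```

```bash
python3 -m handwheel '[[0.28,0,2,0,0,0,1],[0,0,3,0,0,0,1],[0,0,3,0,0,0,1],[0,0,2.5,0,0,0,1],[0,0,1.5,0,0,0,1],[0,0,0.8,0,0,0,1],[0,0,0.4,0,0,0,1],[0,0,0,0,0,0,1],[0,0,0,0,0,0,1]]'; python3 - <<'E'
from h import *
delta((644,-18.8,78),86)
im=viewer.capture("wrist"); cv2.imwrite("pics/w6.png",im)
im=viewer.capture("scene"); crop(im,160,120,360,270,4,"s6")
E
```

```text
t: 7.6
tool_pos: [645.2, -16.4, 89.4]
tcp_rot: [2.297, 2.141, 0.002]
contact_force: [0.0, 0.3, -1.0]
finger_gap: 50.3
now [645.2 -16.4  89.4] yaw 86.0 gap 50.3 t 7.6 F [ 0.   0.3 -1. ]
shift cm now-axes [-0.25 -0.1   1.14] after-turn axes [-0.25 -0.1   1.14] turn [ 0.1 -0.  -0. ]
```

View pics/s6.png

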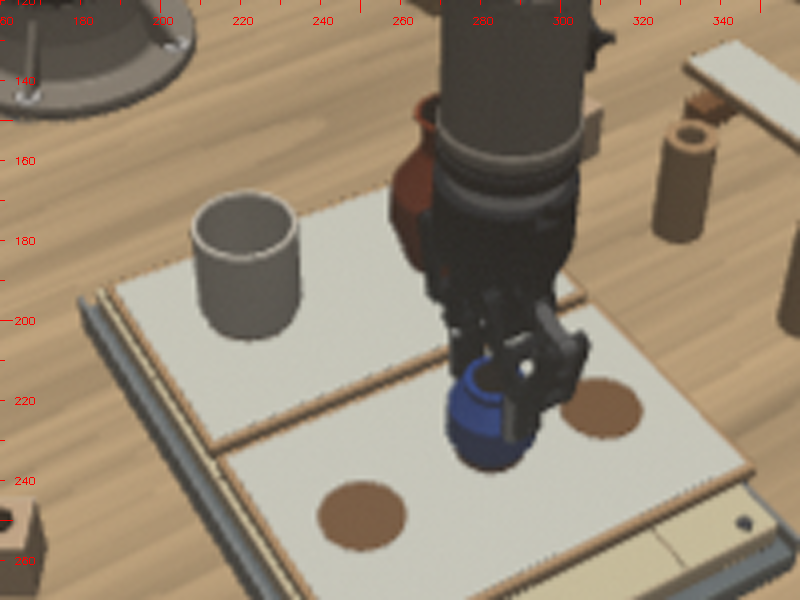

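```bash
python3 -m handwheel '[[-0.25,-0.1,0.4,0,0,0,1],[0,0,0.4,0,0,0,1],[0,0,0,0,0,0,1],[0,0,0,0,0,0,1]]'; python3 -m handwheel '[[0,0,0.15,0,0,0,1],[0,0,0,0,0,0,1]]';python3 -m handwheel '[[0,0,0.15,0,0,0,1],[0,0,0,0,0,0,1]]'
```

```text
t: 8.1
tool_pos: [642.8, -18.8, 79.9]
tcp_rot: [-2.298, -2.142, 0.001]
contact_force: [0.4, -0.3, -2.7]
finger_gap: 50.5
t: 8.3
tool_pos: [643.0, -18.7, 78.6]
tcp_rot: [-2.298, -2.142, 0.0]
contact_force: [0.2, -0.5, -1.4]
finger_gap: 50.2
t: 8.5
tool_pos: [643.1, -18.6, 78.3]
tcp_rot: [2.298, 2.142, -0.0]
contact_force: [-2.8, -0.0, 4.6]
finger_gap: 50.1
```

```bash
python3 -m handwheel '[[0,0,0,0,0,0,0.3],[0,0,0,0,0,0,0.2],[0,0,0,0,0,0,0],[0,0,0,0,0,0,0],[0,0,0,0,0,0,0]]'; python3 -m handwheel '[[0,0,-1,0,0,0,0],[0,0,-2,0,0,0,0],[0,0,-4,0,0,0,0],[0,0,-4,0,0,0,0],[0,0,-3,0,0,0,0],[0,0,0,0,0,0,0],[0,0,0,0,0,0,0]]';  python3 - <<'E'
from h import *
delta((618.5,287,215),86)
im=viewer.capture("wrist"); cv2.imwrite("pics/w7.png",im); c=cal("wrist")
print([proj(c,p) for p in [(644,-18.8,130),(638.5,-104,70),(649.5,66,70)]])
E
```

```text
t: 9.0
tool_pos: [643.0, -18.8, 77.1]
tcp_rot: [2.298, 2.142, -0.0]
contact_force: [0.0, -0.7, -0.1]
finger_gap: 85.2
t: 9.7
tool_pos: [643.5, -18.7, 218.6]
tcp_rot: [2.297, 2.141, 0.002]
contact_force: [0.0, -0.5, 0.1]
finger_gap: 85.3
now [643.5 -18.7 218.6] yaw 86.0 gap 85.3 t 9.7 F [ 0.  -0.5  0.1]
shift cm now-axes [30.32 -4.65  0.34] after-turn axes [30.33 -4.63  0.36] turn [ 0.1  0.  -0. ]
[array([264.13819311, 182.31848351]), array([264.1216295 , 245.32073815]), array([263.26867764,  72.115473  ])]
```

View pics/w7.png

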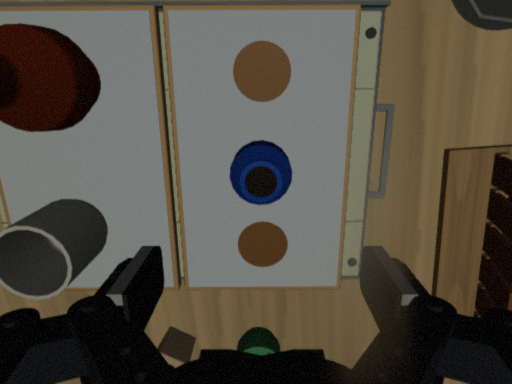

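```bash
python3 -m handwheel '[[3.8,-0.58,0,0,0,0,0],[3.8,-0.58,0,0,0,0,0],[3.8,-0.58,0,0,0,0,0],[3.8,-0.58,0,0,0,0,0],[3.8,-0.58,0,0,0,0,0],[3.8,-0.58,0,0,0,0,0],[3.8,-0.58,0,0,0,0,0],[3.8,-0.58,0,0,0,0,0],[0,0,0,0,0,0,0],[0,0,0,0,0,0,0]]';  python3 - <<'E'
from h import *
im=cv2.imread("pics/w7.png"); 
delta((618.5,287,215),86)
im=viewer.capture("wrist"); cv2.imwrite("pics/w8.png",im); c=cal("wrist")
print([proj(c,p) for p in [(618.5,287,90),(489,281,90)]])
E
```

```text
t: 10.75
tool_pos: [616.7, 288.6, 215.3]
tcp_rot: [-2.294, -2.145, 0.005]
contact_force: [0.1, -0.9, 0.0]
finger_gap: 85.5
now [616.7 288.6 215.3] yaw 86.1 gap 85.5 t 10.8 F [ 0.1 -0.9  0. ]
shift cm now-axes [-0.15  0.19  0.03] after-turn axes [-0.15  0.19  0.03] turn [-0.2  0.1  0.1]
[array([263.47152676, 170.10457235]), array([123.11680445, 186.11524795])]
```

View pics/w8.png

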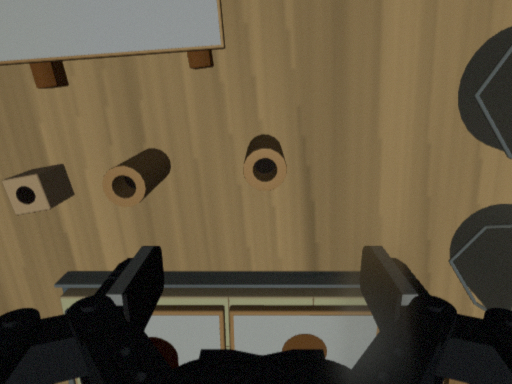

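```bash
python3 -m handwheel '[[-0.07,0.31,3,0,0,0,0],[0,0,4,0,0,0,0],[0,0,4,0,0,0,0],[0,0,3,0,0,0,0],[0,0,2,0,0,0,0],[0,0,1,0,0,0,0],[0,0,0.5,0,0,0,0],[0,0,0,0,0,0,0],[0,0,0,0,0,0,0]]' 40; python3 - <<'E'
from h import *
delta((619.8,288,40),86)
im=viewer.capture("wrist"); cv2.imwrite("pics/w9.png",im)
E
python3 -m handwheel '[[0,0,0,0,0,0,0.3],[0,0,0,0,0,0,0.6],[0,0,0,0,0,0,1],[0,0,0,0,0,0,1],[0,0,0,0,0,0,1],[0,0,0,0,0,0,1],[0,0,0,0,0,0,1]]' 40
```

```text
t: 11.7
tool_pos: [622.2, 287.0, 43.5]
tcp_rot: [2.298, 2.141, 0.003]
contact_force: [0.0, 0.0, -0.6]
finger_gap: 85.1
now [622.2 287.   43.5] yaw 85.9 gap 85.1 t 11.7 F [ 0.   0.  -0.6]
shift cm now-axes [ 0.08 -0.25  0.35] after-turn axes [ 0.08 -0.24  0.35] turn [ 0.1 -0.1 -0.1]
t: 12.45
tool_pos: [621.2, 287.1, 42.7]
tcp_rot: [2.298, 2.142, 0.001]
contact_force: [-2.4, 0.2, 5.9]
finger_gap: 38.6
```

View pics/w9.png

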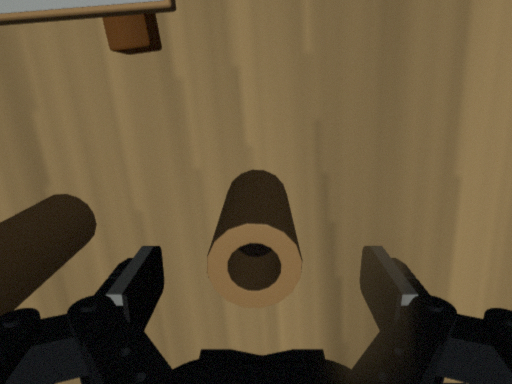

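```bash
python3 -m handwheel '[[0,0,-0.5,0,0,0,1],[0,0,-1.5,0,0,0,1],[0,0,-3,0,0,0,1],[0,0,-4,0,0,0,1],[0,0,-4,0,0,0,1],[0,0,-4,0,0,0,1],[0,0,-3,0,0,0,1],[0,0,0,0,0,0,1],[0,0,0,0,0,0,1]]'; python3 - <<'E'
from h import *
delta((637.2,-102.8,243),86.2)
im=viewer.capture("wrist"); cv2.imwrite("pics/w10.png",im)
c=cal("wrist"); print(ray(c,124,186,90))
E
```

```text
t: 13.35
tool_pos: [621.2, 286.7, 242.7]
tcp_rot: [2.298, 2.141, 0.001]
contact_force: [0.3, -0.1, -2.2]
finger_gap: 38.7
now [621.2 286.7 242.7] yaw 86.0 gap 38.7 t 13.3 F [ 0.3 -0.1 -2.2]
shift cm now-axes [-3.874e+01  4.330e+00 -3.000e-02] after-turn axes [-3.876e+01  4.170e+00 -3.000e-02] turn [ 0.1 -0.  -0.2]
[481.4025051  273.74275024  90.        ]
```

View pics/w10.png

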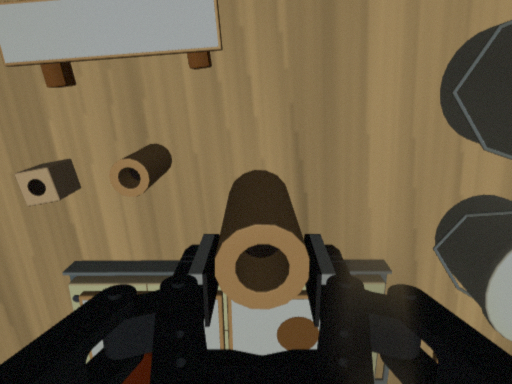

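Prop held upright. On to the right-hand spot, high.

```bash
python3 -m handwheel '[[-3.87,0.43,0,0,0,0,1],[-3.87,0.43,0,0,0,0,1],[-3.87,0.43,0,0,0,0,1],[-3.87,0.43,0,0,0,0,1],[-3.87,0.43,0,0,0,0,1],[-3.87,0.43,0,0,0,0,1],[-3.87,0.43,0,0,0,0,1],[-3.87,0.43,0,0,0,0,1],[-3.87,0.43,0,0,0,0,1],[-3.87,0.43,0,0,0,0,1]]'; python3 -m handwheel '[[0,0,0,0,0,0,1],[0,0,0,0,0,0,1]]'; python3 - <<'E'
from h import *
delta((637.2,-102.8,116),86.2)
im=viewer.capture("wrist"); cv2.imwrite("pics/w11.png",im)
c=cal("wrist"); print([proj(c,p) for p in [(637.2,-102.8,70),(648.5,66.8,70),(641.7,-18.6,130)]])
E
```

```text
t: 14.4
tool_pos: [635.3, -103.9, 239.6]
tcp_rot: [-2.296, -2.14, 0.005]
contact_force: [0.9, -0.6, -1.1]
finger_gap: 39.1
t: 14.6
tool_pos: [635.4, -104.0, 239.7]
tcp_rot: [-2.299, -2.136, 0.004]
contact_force: [-0.6, 1.2, -1.5]
finger_gap: 38.9
now [ 635.4 -104.   239.7] yaw 85.8 gap 38.9 t 14.6 F [-0.6  1.2 -1.5]
shift cm now-axes [ 0.13  0.22 12.37] after-turn axes [ 0.13  0.17 12.37] turn [-0.2 -0.  -0.4]
[array([264.22584051, 161.24915997]), array([263.71689535, -26.69952681]), array([262.84199288,  72.97632251])]
```

View pics/w11.png

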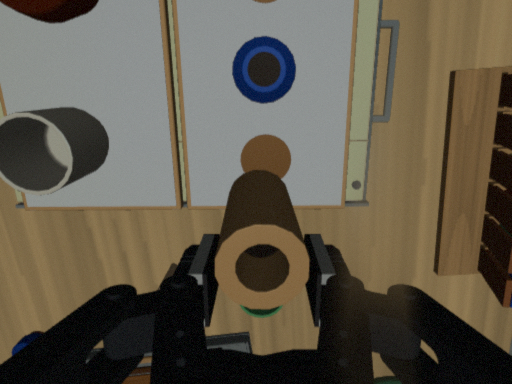

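```bash
python3 -m handwheel '[[0.13,0.25,2,0,0,-0.4,1],[0,0,3,0,0,0,1],[0,0,3,0,0,0,1],[0,0,2,0,0,0,1],[0,0,1,0,0,0,1],[0,0,0.7,0,0,0,1],[0,0,0.3,0,0,0,1],[0,0,0,0,0,0,1],[0,0,0,0,0,0,1]]';  python3 - <<'E'
from h import *
delta((638.3,-102.8,112.7),86.2)
E
```

```text
t: 15.55
tool_pos: [640.2, -101.1, 123.3]
tcp_rot: [2.29, 2.149, 0.002]
contact_force: [0.2, -0.5, -0.6]
finger_gap: 38.2
now [ 640.2 -101.1  123.3] yaw 86.4 gap 38.2 t 15.6 F [ 0.2 -0.5 -0.6]
shift cm now-axes [-0.18 -0.18  1.06] after-turn axes [-0.18 -0.18  1.06] turn [0.1 0.  0.2]
```

```bash
python3 -m handwheel '[[-0.18,-0.18,0.4,0,0,0,1],[0,0,0.3,0,0,0,1],[0,0,0,0,0,0,1],[0,0,0,0,0,0,1]]'; python3 -m handwheel '[[0,0,0.15,0,0,0,1],[0,0,0,0,0,0,1]]';python3 -m handwheel '[[0,0,0.15,0,0,0,1],[0,0,0,0,0,0,1]]'
```

```text
t: 15.95
tool_pos: [637.5, -102.9, 115.1]
tcp_rot: [2.291, 2.15, -0.0]
contact_force: [0.4, 0.4, -1.8]
finger_gap: 38.8
t: 16.15
tool_pos: [637.4, -102.8, 113.5]
tcp_rot: [-2.291, -2.15, 0.0]
contact_force: [-0.2, 0.2, -1.6]
finger_gap: 38.6
t: 16.35
tool_pos: [637.8, -102.8, 112.8]
tcp_rot: [2.29, 2.15, 0.0]
contact_force: [-1.4, 1.1, 1.4]
finger_gap: 38.5
```

```bash
python3 -m handwheel '[[0,0,0.05,0,0,0,1],[0,0,0,0,0,0,0.5],[0,0,0,0,0,0,0.3],[0,0,0,0,0,0,0],[0,0,0,0,0,0,0],[0,0,0,0,0,0,0]]'; python3 -m handwheel '[[0,0,-1,0,0,0,0],[0,0,-2,0,0,0,0],[0,0,-4,0,0,0,0],[0,0,-4,0,0,0,0],[0,0,-2,0,0,0,0],[0,0,0,0,0,0,0],[0,0,0,0,0,0,0]]';  python3 - <<'E'
from h import *
delta((490,281,243),86.2)
im=viewer.capture("wrist"); cv2.imwrite("pics/w12.png",im); c=cal("wrist")
print([proj(c,p) for p in [(638,-102.8,160),(643,-18,130),(649.5,66,70)]])
E
```

```text
t: 16.95
tool_pos: [637.5, -102.9, 111.6]
tcp_rot: [2.291, 2.15, -0.0]
contact_force: [0.1, -0.0, -0.6]
finger_gap: 85.4
t: 17.65
tool_pos: [637.5, -102.8, 242.1]
tcp_rot: [2.29, 2.149, 0.0]
contact_force: [-0.4, 0.1, -0.5]
finger_gap: 85.2
now [ 637.5 -102.8  242.1] yaw 86.4 gap 85.2 t 17.6 F [-0.4  0.1 -0.5]
shift cm now-axes [ 37.37 -17.15  -0.11] after-turn axes [ 37.32 -17.26  -0.09] turn [0.  0.  0.2]
[array([264.04875602, 184.61079566]), array([263.48912223,  70.60424541]), array([264.61124139, -27.10791429])]
```

View pics/w12.png

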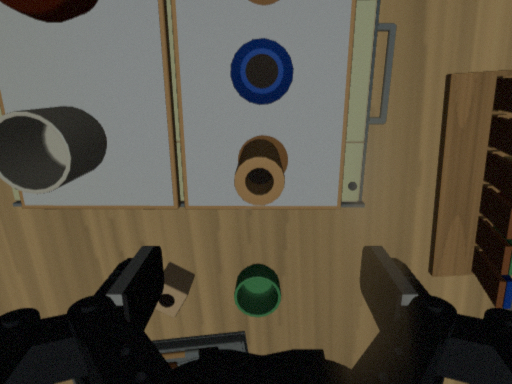

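```bash
python3 -m handwheel '[[3.74,-1.72,0,0,0,0,0],[3.74,-1.72,0,0,0,0,0],[3.74,-1.72,0,0,0,0,0],[3.74,-1.72,0,0,0,0,0],[3.74,-1.72,0,0,0,0,0],[3.74,-1.72,0,0,0,0,0],[3.74,-1.72,0,0,0,0,0],[3.74,-1.72,0,0,0,0,0],[3.74,-1.72,0,0,0,0,0],[3.74,-1.72,0,0,0,0,0]]'; python3 -m handwheel '[[0,0,2,0,0,0,0],[0,0,0,0,0,0,0],[0,0,0,0,0,0,0]]'; python3 - <<'E'
from h import *
delta((490,281,43),86.2)
im=viewer.capture("wrist"); cv2.imwrite("pics/w13.png",im)
c=cal("wrist"); print([proj(c,p) for p in [(490,281,90)]])
E
```

```text
t: 18.7
tool_pos: [488.0, 282.0, 240.0]
tcp_rot: [-2.29, -2.149, 0.005]
contact_force: [-0.1, -0.3, -0.0]
finger_gap: 85.5
t: 19.0
tool_pos: [489.3, 279.6, 220.3]
tcp_rot: [-2.292, -2.148, 0.006]
contact_force: [0.5, 0.2, 0.3]
finger_gap: 85.5
now [489.3 279.6 220.3] yaw 86.3 gap 85.5 t 19.0 F [0.5 0.2 0.3]
shift cm now-axes [ 0.18  0.11 17.73] after-turn axes [ 0.14  0.06 17.73] turn [-0.1  0.1  0.1]
[array([262.30152265, 167.76782645])]
```

View pics/w13.png

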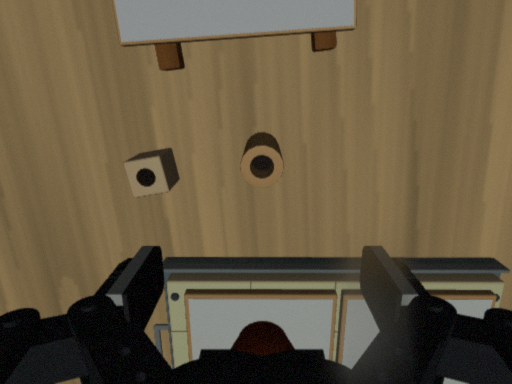

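```bash
python3 -m handwheel '[[0.2,0.05,3,0,0,0,0],[0,0,4,0,0,0,0],[0,0,4,0,0,0,0],[0,0,3,0,0,0,0],[0,0,2,0,0,0,0],[0,0,1.2,0,0,0,0],[0,0,0.5,0,0,0,0],[0,0,0,0,0,0,0],[0,0,0,0,0,0,0]]' 40; python3 - <<'E'
from h import *
delta((490,282,43),86.2)
im=viewer.capture("wrist"); cv2.imwrite("pics/w14.png",im)
E
python3 -m handwheel '[[0,0,0,0,0,0,0.3],[0,0,0,0,0,0,0.6],[0,0,0,0,0,0,1],[0,0,0,0,0,0,1],[0,0,0,0,0,0,1],[0,0,0,0,0,0,1],[0,0,0,0,0,0,1]]' 40
```

```text
t: 19.95
tool_pos: [491.2, 283.7, 45.9]
tcp_rot: [2.291, 2.149, 0.003]
contact_force: [-0.1, 0.4, 0.4]
finger_gap: 85.2
now [491.2 283.7  45.9] yaw 86.3 gap 85.2 t 19.9 F [-0.1  0.4  0.4]
shift cm now-axes [-0.18 -0.11  0.29] after-turn axes [-0.18 -0.11  0.29] turn [ 0.1 -0.1  0.1]
t: 20.7
tool_pos: [490.3, 283.6, 45.2]
tcp_rot: [2.291, 2.15, 0.001]
contact_force: [-1.4, -0.4, 6.5]
finger_gap: 38.5
```

View pics/w14.png

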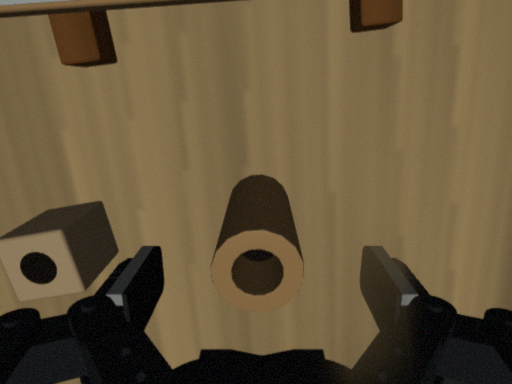

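```bash
python3 -m handwheel '[[0,0,-0.5,0,0,0,1],[0,0,-1.5,0,0,0,1],[0,0,-3,0,0,0,1],[0,0,-4,0,0,0,1],[0,0,-4,0,0,0,1],[0,0,-4,0,0,0,1],[0,0,-3,0,0,0,1],[0,0,0,0,0,0,1],[0,0,0,0,0,0,1]]'; python3 - <<'E'
from h import *
delta((649,66.5,245),86.2)
E
```

```text
t: 21.6
tool_pos: [490.2, 283.2, 245.4]
tcp_rot: [2.29, 2.149, 0.002]
contact_force: [-0.1, 0.5, -1.7]
finger_gap: 38.2
now [490.2 283.2 245.4] yaw 86.4 gap 38.2 t 21.6 F [-0.1  0.5 -1.7]
shift cm now-axes [-20.62  17.22   0.06] after-turn axes [-20.57  17.28   0.04] turn [ 0.1 -0.   0.2]
```

```bash
python3 -m handwheel '[[-2.58,2.15,0,0,0,0,1],[-2.58,2.15,0,0,0,0,1],[-2.58,2.15,0,0,0,0,1],[-2.58,2.15,0,0,0,0,1],[-2.58,2.15,0,0,0,0,1],[-2.58,2.15,0,0,0,0,1],[-2.58,2.15,0,0,0,0,1],[-2.56,2.17,0,0,0,0,1],[0,0,0,0,0,0,1],[0,0,0,0,0,0,1]]'; python3 - <<'E'
from h import *
delta((649,66.5,115.2),86.2)
im=viewer.capture("wrist"); cv2.imwrite("pics/w15.png",im)
c=cal("wrist"); print([proj(c,p) for p in [(649,66.5,70)]])
E
```

```text
t: 22.6
tool_pos: [648.0, 65.3, 242.1]
tcp_rot: [-2.291, -2.145, 0.006]
contact_force: [-1.1, 0.1, -2.2]
finger_gap: 38.9
now [648.   65.3 242.1] yaw 86.2 gap 38.9 t 22.6 F [-1.1  0.1 -2.2]
shift cm now-axes [ 0.13  0.15 12.69] after-turn axes [ 0.13  0.09 12.69] turn [-0.3  0.   0. ]
[array([264.1187391 , 160.12691366])]
```

View pics/w15.png

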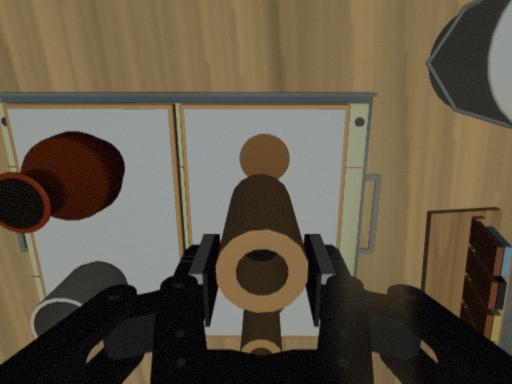

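```bash
python3 -m handwheel '[[0.1,0.05,2,0,0,0,1],[0,0,3,0,0,0,1],[0,0,3,0,0,0,1],[0,0,2,0,0,0,1],[0,0,1,0,0,0,1],[0,0,0.7,0,0,0,1],[0,0,0.3,0,0,0,1],[0,0,0,0,0,0,1],[0,0,0,0,0,0,1]]';  python3 - <<'E'
from h import *
delta((649.3,66.7,115.2),86.2)
E
```

```text
t: 23.55
tool_pos: [650.3, 67.8, 125.8]
tcp_rot: [2.29, 2.149, 0.002]
contact_force: [0.0, -0.3, -1.8]
finger_gap: 38.5
now [650.3  67.8 125.8] yaw 86.4 gap 38.5 t 23.6 F [ 0.  -0.3 -1.8]
shift cm now-axes [-0.12 -0.09  1.06] after-turn axes [-0.12 -0.09  1.06] turn [ 0.1 -0.   0.2]
```

```bash
python3 -m handwheel '[[-0.1,-0.1,0.4,0,0,0,1],[0,0,0.3,0,0,0,1],[0,0,0,0,0,0,1],[0,0,0,0,0,0,1]]'; python3 -m handwheel '[[0,0,0.15,0,0,0,1],[0,0,0,0,0,0,1]]';python3 -m handwheel '[[0,0,0.15,0,0,0,1],[0,0,0,0,0,0,1]]'
```

```text
t: 23.95
tool_pos: [648.4, 66.6, 117.5]
tcp_rot: [-2.291, -2.15, 0.0]
contact_force: [0.5, 0.3, -1.7]
finger_gap: 38.7
t: 24.15
tool_pos: [648.4, 66.6, 116.0]
tcp_rot: [-2.291, -2.15, 0.0]
contact_force: [0.2, 0.5, -1.6]
finger_gap: 38.2
t: 24.35
tool_pos: [648.7, 66.8, 115.3]
tcp_rot: [2.29, 2.15, 0.001]
contact_force: [-0.6, -0.1, 1.6]
finger_gap: 38.7
```

```bash
python3 -m handwheel '[[0,0,0.05,0,0,0,1],[0,0,0,0,0,0,0.5],[0,0,0,0,0,0,0.3],[0,0,0,0,0,0,0],[0,0,0,0,0,0,0],[0,0,0,0,0,0,0]]'; python3 -m handwheel '[[0,0,-1,0,0,0,0],[0,0,-2,0,0,0,0],[0,0,-4,0,0,0,0],[0,0,-4,0,0,0,0],[-4,-0.4,-2,0,0,0,0],[-4,-0.4,0,0,0,0,0],[0,0,0,0,0,0,0],[0,0,0,0,0,0,0]]';  python3 - <<'E'
from h import *
delta((468,427,243),180)
im=viewer.capture("wrist"); cv2.imwrite("pics/w16.png",im); c=cal("wrist")
print([proj(c,p) for p in [(638,-102.8,160),(643,-18,130),(649.5,66.8,160)]])
im=viewer.capture("scene"); crop(im,160,120,360,270,4,"s16")
im=viewer.capture("top"); cv2.imwrite("pics/t16.png",im); crop(im,200,100,320,250,4,"t16")
E
```

```text
t: 24.95
tool_pos: [648.4, 66.6, 114.0]
tcp_rot: [-2.291, -2.15, 0.0]
contact_force: [-0.2, -0.2, -0.3]
finger_gap: 85.6
t: 25.75
tool_pos: [635.4, -14.2, 244.9]
tcp_rot: [2.293, 2.146, 0.001]
contact_force: [1.6, 0.2, -1.3]
finger_gap: 85.2
now [635.4 -14.2 244.9] yaw 86.2 gap 85.2 t 25.8 F [ 1.6  0.2 -1.3]
shift cm now-axes [ 42.91 -19.63   0.16] after-turn axes [16.74 44.12  0.19] turn [  0.    0.  -93.8]
[array([272.02048406, 283.66905985]), array([271.32907608, 179.81493161]), array([274.91835571,  77.1427259 ])]
```

View pics/w16.png

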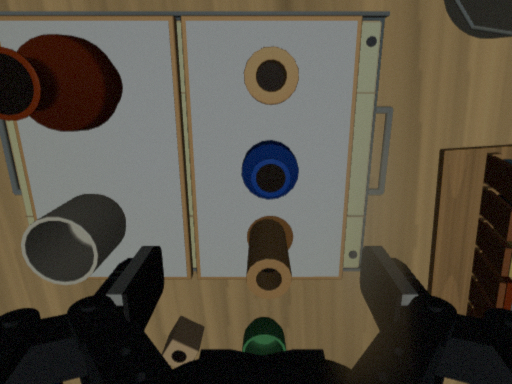

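View pics/s16.png

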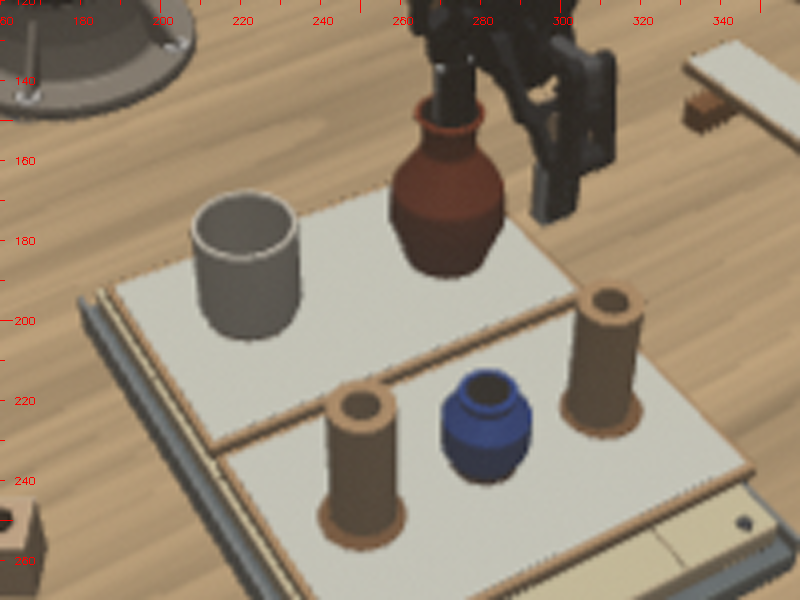

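View pics/t16.png

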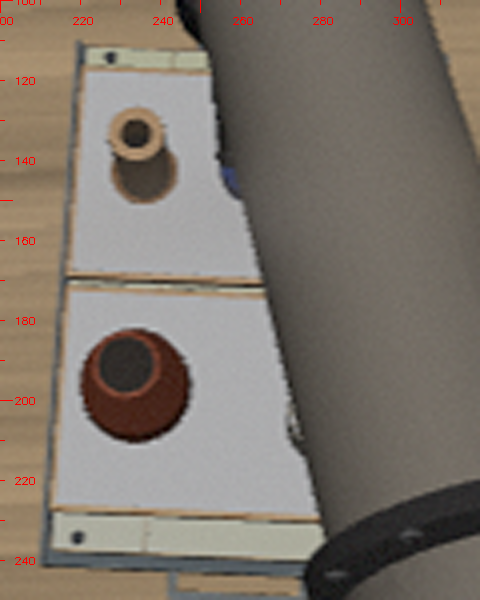

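```bash
python3 -m handwheel '[[3.58,-1.64,0,0,0,0,0],[3.58,-1.64,0,0,0,0,0],[3.58,-1.64,0,0,0,0,0],[3.58,-1.64,0,0,0,0,0],[3.58,-1.64,0,0,0,0,0],[3.58,-1.64,0,0,0,0,0],[3.58,-1.64,0,0,0,0,0],[3.58,-1.64,0,0,0,0,0],[3.58,-1.64,0,0,0,0,0],[3.58,-1.64,0,0,0,0,0]]'; python3 -m handwheel '[[3.58,-1.64,0,0,0,0,0],[3.58,-1.64,0,0,0,-7.8,0],[0,0,0,0,0,-7.8,0],[0,0,0,0,0,-7.8,0],[0,0,0,0,0,-7.8,0],[0,0,0,0,0,-7.8,0],[0,0,0,0,0,-7.8,0],[0,0,0,0,0,-7.8,0],[0,0,0,0,0,-7.8,0],[0,0,0,0,0,-7.8,0]]'; python3 -m handwheel '[[0,0,0,0,0,-7.8,0],[0,0,0,0,0,-7.8,0],[0,0,0,0,0,-7.8,0],[0,0,0,0,0,0,0],[0,0,0,0,0,0,0]]';  python3 - <<'E'
from h import *
delta((468,427,243),180)
im=viewer.capture("wrist"); cv2.imwrite("pics/w17.png",im); c=cal("wrist")
print([proj(c,p) for p in [(468,427,37)]])
E
```

```text
t: 26.9
tool_pos: [492.6, 357.9, 244.2]
tcp_rot: [-2.287, -2.153, -0.0]
contact_force: [0.0, -0.3, -0.2]
finger_gap: 85.5
t: 27.9
tool_pos: [465.0, 429.8, 244.1]
tcp_rot: [-0.625, -3.078, -0.0]
contact_force: [-0.2, -0.7, -1.0]
finger_gap: 85.0
t: 28.4
tool_pos: [465.5, 429.3, 244.1]
tcp_rot: [-0.003, -3.141, -0.0]
contact_force: [0.4, 0.4, 0.2]
finger_gap: 85.2
now [465.5 429.3 244.1] yaw 179.9 gap 85.2 t 28.4 F [0.4 0.4 0.2]
shift cm now-axes [-0.25 -0.23  0.11] after-turn axes [-0.25 -0.23  0.11] turn [ 0.  -0.  -0.1]
[array([259.4712049 , 155.60570981])]
```

View pics/w17.png

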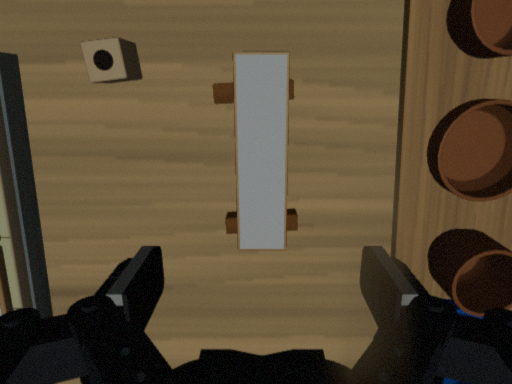

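```bash
python3 - <<'E'
from h import *
im=cv2.imread("pics/w17.png"); crop(im,210,30,310,130,6,"w17a"); crop(im,210,200,310,260,6,"w17b")
c=cal("wrist")
for a in [(234.5,53),(288.5,52.5),(286,248.5),(238.5,248.5)]: print(ray(c,*a,37))
E
```

```text
[359.06045008 401.4127151   37.        ]
[358.7234448 457.7922648  37.       ]
[585.02652089 459.34113453  37.        ]
[584.85307098 400.49785721  37.        ]
```

View pics/w17a.png

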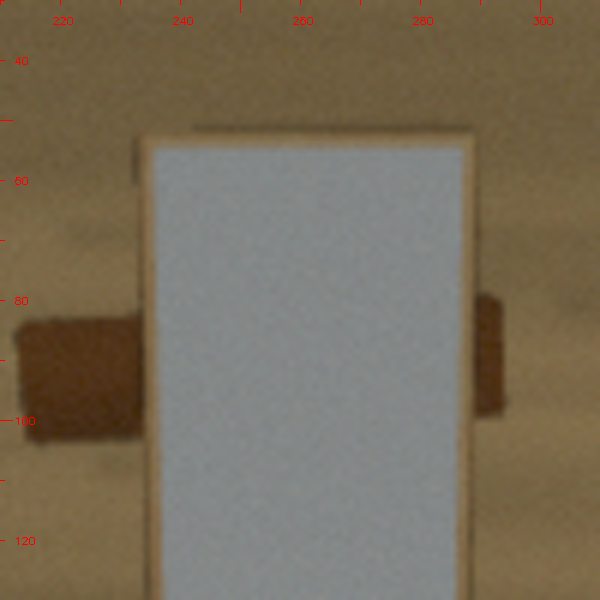

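View pics/w17b.png

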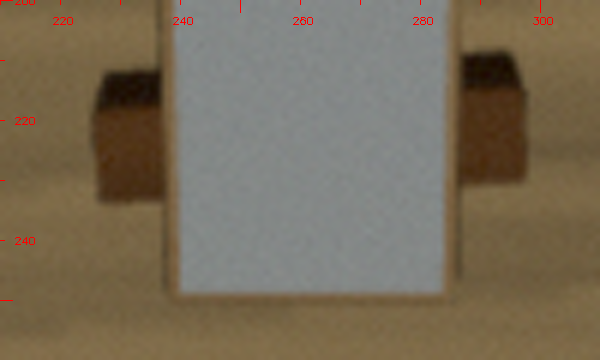

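```bash
python3 - <<'E'
from h import *
delta((472.3,429,80),180)
E
```

```text
now [465.7 429.1 244.1] yaw 179.9 gap 85.6 t 28.4 F [-0.5 -0.1 -0.2]
shift cm now-axes [-0.67 -0.02 16.41] after-turn axes [-6.600e-01 -1.000e-02  1.641e+01] turn [ 0.  -0.  -0.1]
```

```bash
python3 -m handwheel '[[-0.67,0,3.4,0,0,0,0],[0,0,4,0,0,0,0],[0,0,4,0,0,0,0],[0,0,3,0,0,0,0],[0,0,2,0,0,0,0],[0,0,0,0,0,0,0],[0,0,0,0,0,0,0]]' 60; python3 - <<'E'
from h import *
delta((472.3,429,6),180)
im=viewer.capture("wrist"); cv2.imwrite("pics/w18.png",im); c=cal("wrist")
print([proj(c,p) for p in [(472.3,429-30,37),(472.3,459,37)]])
E
```

```text
t: 29.15
tool_pos: [472.9, 429.0, 80.7]
tcp_rot: [0.002, 3.141, 0.001]
contact_force: [0.2, -0.2, 1.5]
finger_gap: 85.4
now [472.9 429.   80.7] yaw 179.9 gap 85.4 t 29.1 F [ 0.2 -0.2  1.5]
shift cm now-axes [ 0.06 -0.01  7.47] after-turn axes [ 0.06 -0.    7.47] turn [ 0.   0.  -0.1]
[array([215.72484749, 199.04193329]), array([304.78511579, 198.81612178])]
```

View pics/w18.png

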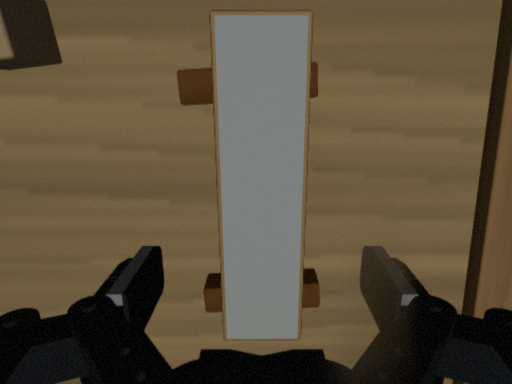

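```bash
python3 - <<'E'
from h import *
c=cal("wrist")
a=ray(c,261.5,11.5,37);b=ray(c,262,341,37);print(a,b,(a+b)/2)
for u,v in [(211,12),(312,12),(223,340),(300.5,340)]: print(ray(c,u,v,37))
E
python3 -m handwheel '[[0,0.08,3,0,0,0,0],[0,0,2,0,0,0,0],[0,0,1.3,0,0,0,0],[0,0,0.8,0,0,0,0],[0,0,0.3,0,0,0,0],[0,0,0,0,0,0,0],[0,0,0,0,0,0,0]]' 60
```

```text
[358.40854533 430.0651085   37.        ] [588.58354569 429.9843447   37.        ] [473.49604551 430.0247266   37.        ]
[358.62072396 401.02325274  37.        ]
[358.71523223 459.12154576  37.        ]
[587.53058544 399.82136509  37.        ]
[587.75531917 459.78015429  37.        ]
t: 29.9
tool_pos: [473.3, 429.9, 7.0]
tcp_rot: [0.001, 3.141, 0.002]
contact_force: [0.2, 0.8, 0.6]
finger_gap: 85.2
```

```bash
python3 -m handwheel '[[0,0,0,0,0,0,0.15],[0,0,0,0,0,0,0.3],[0,0,0,0,0,0,0.6],[0,0,0,0,0,0,1],[0,0,0,0,0,0,1],[0,0,0,0,0,0,1],[0,0,0,0,0,0,1],[0,0,0,0,0,0,1]]' 60; python3 -m handwheel '[[0,0,-0.5,0,0,0,1],[0,0,-1,0,0,0,1],[0,0,-1.5,0,0,0,1],[0,0,0,0,0,0,1],[0,0,0,0,0,0,1]]';python3 - <<'E'
from h import *
delta((473,430,250),180)
im=viewer.capture("wrist"); cv2.imwrite("pics/w19.png",im); 
im=viewer.capture("scene"); crop(im,300,80,450,190,5,"s19")
E
```

```text
t: 30.7
tool_pos: [475.2, 431.4, 10.0]
tcp_rot: [0.002, 3.136, 0.005]
contact_force: [0.2, -1.5, 15.4]
finger_gap: 0.2
t: 31.2
tool_pos: [473.1, 429.5, 36.7]
tcp_rot: [0.001, 3.141, 0.001]
contact_force: [0.2, -0.0, -0.4]
finger_gap: -0.0
now [473.1 429.5  36.7] yaw 180.0 gap -0.0 t 31.2 F [ 0.2 -0.  -0.4]
shift cm now-axes [ -0.     0.06 -21.33] after-turn axes [ 1.000e-02  5.000e-02 -2.133e+01] turn [ 0.  0. -0.]
```

View pics/w19.png

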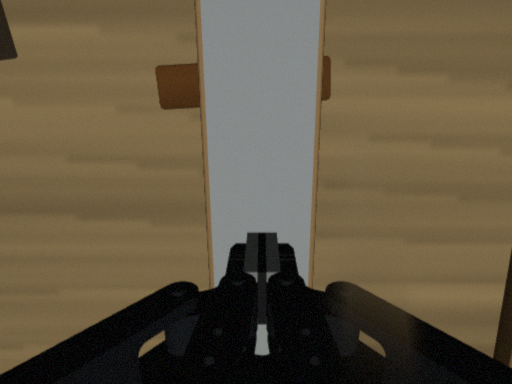

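View pics/s19.png

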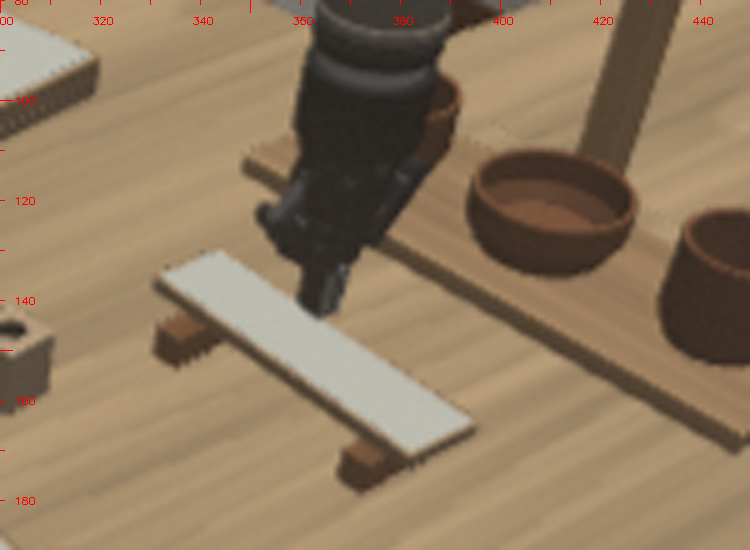

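```bash
python3 - <<'E'
from h import *
s=cal("scene"); print(proj(s,(473,430,37)),proj(s,(473,430,60)))
c=cal("wrist"); print([ray(c,u,v,37) for u,v in [(208,233),(314,233)]])
E
python3 -m handwheel '[[0,0,-2,0,0,0,1],[0,0,-2,0,0,0,1],[0,0,-0.4,0,0,0,0],[0,0,0,0,0,0,0],[0,0,0,0,0,0,0],[0,0,0,0,0,0,0],[0,0,0,0,0,0,0]]' 20; python3 - <<'E'
from h import *
delta((473.3,430,80.7),180)
im=viewer.capture("wrist"); cv2.imwrite("pics/w20.png",im); c=cal("wrist")
E
```

```text
[361.93313703 148.06592342] [363.23878303 142.19638849]
[array([475.59810426, 399.71649274,  37.        ]), array([475.67803542, 457.70024192,  37.        ])]
t: 32.0
tool_pos: [472.6, 428.8, 79.2]
tcp_rot: [-0.001, -3.14, 0.002]
contact_force: [-0.0, -1.1, -0.5]
finger_gap: 72.5
now [472.6 428.8  79.2] yaw 180.0 gap 72.5 t 32.0 F [-0.  -1.1 -0.5]
shift cm now-axes [-0.07  0.12 -0.15] after-turn axes [-0.07  0.12 -0.15] turn [-0.1 -0.1 -0. ]
```

View pics/w20.png

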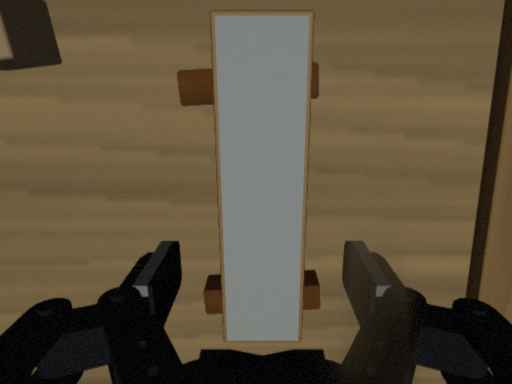

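```bash
python3 - <<'E'
from h import *
s=cal("scene")
for z in (70,80,90,100,110,120,130,140): print(z,proj(s,(645+28,-16,z)),proj(s,(473,430,z-70)))
E
```

```text
70 [289.26197037 241.25867907] [359.89959694 157.20770807]
80 [289.49080733 238.50311362] [360.4412891  154.77252956]
90 [289.72305419 235.70648755] [360.98878952 152.31124003]
100 [289.95878773 232.8678762 ] [361.54219212 149.82341726]
110 [290.19808706 229.98632696] [362.10159284 147.30862988]
120 [290.44103371 227.06085815] [362.66708975 144.7664371 ]
130 [290.6877117  224.09045795] [363.23878303 142.19638849]
140 [290.93820766 221.07408322] [363.8167751  139.59802369]
```

```bash
python3 - <<'E'
import cv2
im=cv2.imread("pics/s6.png")[300:500,380:640]; cv2.imwrite("pics/s6b.png",cv2.resize(im,None,fx=3,fy=3))
E
```

```text
(no output)
```

View pics/s6b.png

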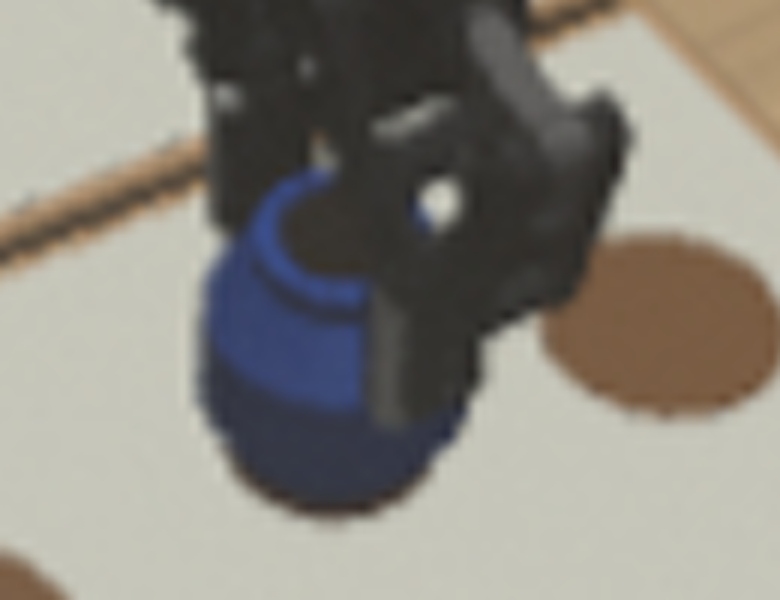

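```bash
python3 -m handwheel '[[-0.07,0.1,3,0,0,0,0],[0,0,2.5,0,0,0,0],[0,0,1.5,0,0,0,0],[0,0,0.8,0,0,0,0],[0,0,0.5,0,0,0,0],[0,0,0,0,0,0,0],[0,0,0,0,0,0,0]]' 40; python3 -m handwheel '[[0,0,0.5,0,0,0,0],[0,0,0,0,0,0,0]]';python3 -m handwheel '[[0,0,0.5,0,0,0,0],[0,0,0,0,0,0,0]]'; python3 -m handwheel '[[0,0,0.4,0,0,0,0],[0,0,0,0,0,0,0]]'; python3 - <<'E'
from h import *
delta((473.3,430,-17),180)
im=viewer.capture("wrist"); cv2.imwrite("pics/w21.png",im); 
im=viewer.capture("scene"); crop(im,300,80,450,190,5,"s21")
E
```

```text
t: 32.75
tool_pos: [474.1, 431.0, -1.9]
tcp_rot: [0.001, 3.141, 0.002]
contact_force: [0.2, -0.0, 0.7]
finger_gap: 85.4
t: 32.95
tool_pos: [473.7, 430.1, -7.9]
tcp_rot: [0.001, 3.141, -0.001]
contact_force: [-0.2, -0.2, -0.7]
finger_gap: 85.5
t: 33.15
tool_pos: [473.4, 429.8, -13.5]
tcp_rot: [-0.001, -3.141, 0.002]
contact_force: [-0.5, 0.2, 1.0]
finger_gap: 85.3
t: 33.35
tool_pos: [473.4, 429.9, -17.5]
tcp_rot: [-0.001, -3.141, 0.001]
contact_force: [0.7, -0.3, -0.5]
finger_gap: 85.6
now [473.4 429.9 -17.5] yaw 180.0 gap 85.6 t 33.4 F [ 0.7 -0.3 -0.5]
shift cm now-axes [ 0.01  0.01 -0.05] after-turn axes [ 0.01  0.01 -0.05] turn [-0. -0. -0.]
```

View pics/w21.png

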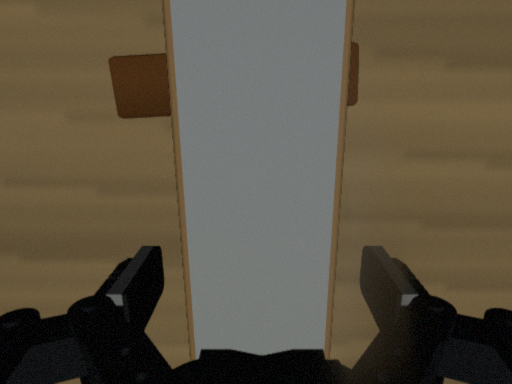

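View pics/s21.png

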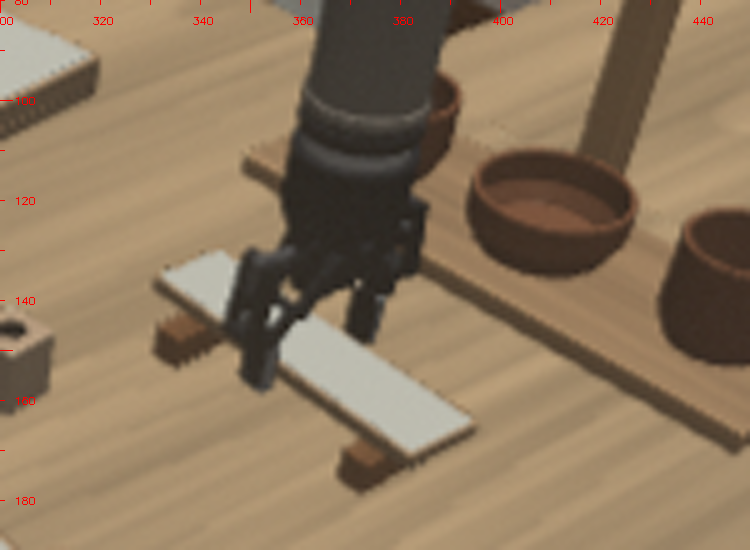

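```bash
python3 - <<'E'
from h import *
s=cal("scene")
for z in (5,10,15,20,25,30,37): print(z,proj(s,(473,385,z)),proj(s,(473,400,z)))
E
```

```text
5 [350.05268394 160.75112097] [353.45801054 159.1496898 ]
10 [350.30089049 159.5251215 ] [353.71416883 157.9253896 ]
15 [350.55044384 158.29246961] [353.97171024 156.69447886]
20 [350.80135499 157.053111  ] [354.230646   155.45690388]
25 [351.05363504 155.80699077] [354.49098746 154.2126104 ]
30 [351.30729523 154.55405346] [354.7527461  152.96154356]
37 [351.66475977 152.78838157] [355.12161117 151.19856503]
```

```bash
python3 -m handwheel '[[0,0,0,0,0,0,0.15],[0,0,0,0,0,0,0.25],[0,0,0,0,0,0,0.5],[0,0,0,0,0,0,1],[0,0,0,0,0,0,1],[0,0,0,0,0,0,1]]' 50; python3 - <<'E'
from h import *
im=viewer.capture("scene"); crop(im,300,80,450,190,5,"s22")
E
```

```text
t: 34.05
tool_pos: [473.9, 430.4, -16.4]
tcp_rot: [0.001, 3.141, -0.0]
contact_force: [-0.4, -1.1, 5.4]
finger_gap: 58.8
```

View pics/s22.png

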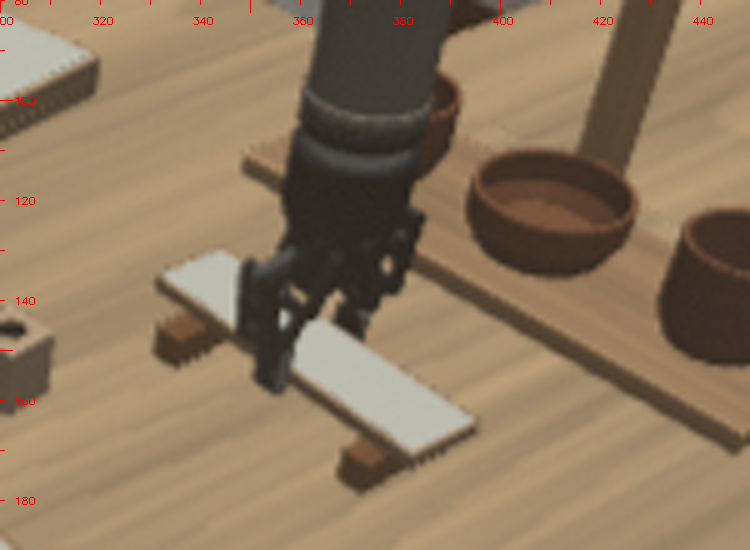

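```bash
python3 -m handwheel '[[0,0,-0.4,0,0,0,1],[0,0,-0.8,0,0,0,1],[0,0,-1.2,0,0,0,1],[0,0,-0.6,0,0,0,1],[0,0,0,0,0,0,1]]'; python3 - <<'E'
from h import *
delta((643,-18,204),86.2)
im=viewer.capture("wrist"); cv2.imwrite("pics/w23.png",im); 
im=viewer.capture("scene"); crop(im,300,80,450,190,5,"s23")
E
```

```text
t: 34.6
tool_pos: [474.3, 431.3, 14.7]
tcp_rot: [0.001, 3.14, 0.003]
contact_force: [0.2, 1.6, -1.7]
finger_gap: 58.8
now [474.3 431.3  14.7] yaw 180.0 gap 58.8 t 34.6 F [ 0.2  1.6 -1.7]
shift cm now-axes [-16.93 -44.88 -18.98] after-turn axes [-43.71  19.81 -18.93] turn [ 0.2 -0.  93.8]
```

View pics/s23.png

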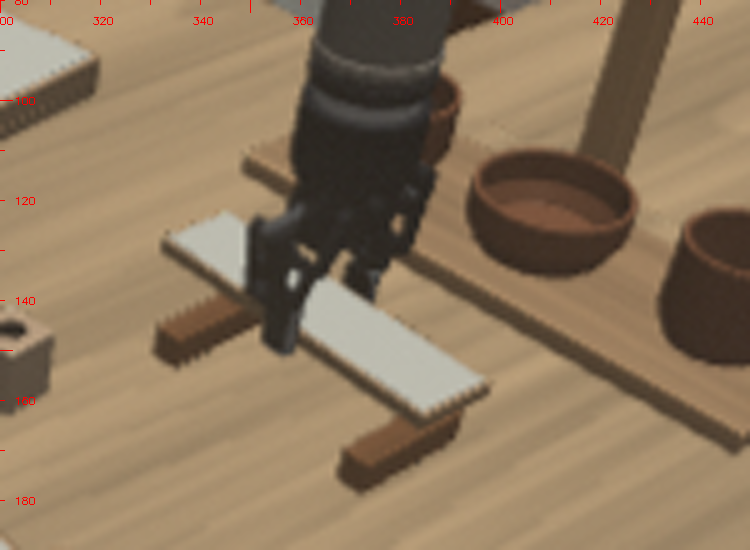

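View pics/w23.png

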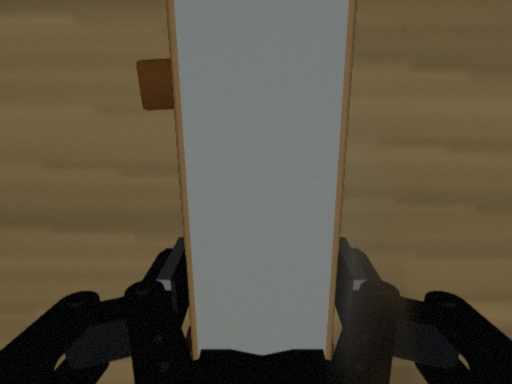

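```bash
python3 -m handwheel '[[0,0,-1,0,0,0,1],[0,0,-2,0,0,0,1],[0,0,-3,0,0,0,1],[0,0,-3,0,0,0,1],[0,0,-3,0,0,0,1],[0,0,-3,0,0,0,1],[0,0,-2.5,0,0,0,1],[0,0,-1.3,0,0,0,1],[0,0,0,0,0,2,1],[0,0,0,0,0,5,1]]'; python3 -m handwheel '[[0,0,0,0,0,8,1],[0,0,0,0,0,8,1],[0,0,0,0,0,8,1],[0,0,0,0,0,8,1],[0,0,0,0,0,8,1],[0,0,0,0,0,8,1],[0,0,0,0,0,8,1],[0,0,0,0,0,8,1],[0,0,0,0,0,8,1],[0,0,0,0,0,8,1]]';python3 -m handwheel '[[0,0,0,0,0,4.5,1],[0,0,0,0,0,2.3,1],[0,0,0,0,0,0,1],[0,0,0,0,0,0,1]]'; python3 - <<'E'
from h import *
delta((643,-18,204),86.2)
E
```

```text
t: 35.7
tool_pos: [473.5, 430.4, 202.1]
tcp_rot: [0.196, 3.135, 0.001]
contact_force: [-0.6, -0.2, -2.4]
finger_gap: 59.2
t: 36.7
tool_pos: [473.0, 430.3, 201.2]
tcp_rot: [-2.169, -2.273, 0.001]
contact_force: [0.4, 0.4, -3.3]
finger_gap: 58.8
t: 37.1
tool_pos: [473.2, 430.3, 201.2]
tcp_rot: [-2.293, -2.148, 0.001]
contact_force: [0.4, 0.3, -2.9]
finger_gap: 59.1
now [473.2 430.3 201.2] yaw 86.2 gap 59.1 t 37.1 F [ 0.4  0.3 -2.9]
shift cm now-axes [-43.62  19.87  -0.28] after-turn axes [-43.61  19.91  -0.28] turn [-0.  0.  0.]
```

```bash
python3 -m handwheel '[[-1.5,0.7,0,0,0,0,1],[-3,1.4,0,0,0,0,1],[-4,1.8,0,0,0,0,1],[-4.3,2,0,0,0,0,1],[-4.3,2,0,0,0,0,1],[-4.3,2,0,0,0,0,1],[-4.3,2,0,0,0,0,1],[-4.3,2,0,0,0,0,1],[-4.3,2,0,0,0,0,1],[-4,1.8,0,0,0,0,1]]'; python3 -m handwheel '[[-3,1.2,0,0,0,0,1],[-1.7,0.7,0,0,0,0,1],[-0.9,0.3,0,0,0,0,1],[0,0,0,0,0,0,1],[0,0,0,0,0,0,1],[0,0,0,0,0,0,1]]'; python3 - <<'E'
from h import *
delta((643.6,-18,123),86.2)
im=viewer.capture("wrist"); cv2.imwrite("pics/w24.png",im); 
im=viewer.capture("scene"); crop(im,160,90,360,240,4,"s24")
c=cal("wrist")
a=[proj(c,p) for p in [(649.3,66.8,160),(655,150,70)]];print(a)
E
```

```text
t: 38.1
tool_pos: [624.9, 31.9, 201.3]
tcp_rot: [2.296, 2.143, -0.001]
contact_force: [1.0, 0.7, -2.2]
finger_gap: 59.2
t: 38.7
tool_pos: [642.4, -18.0, 201.4]
tcp_rot: [-2.29, -2.15, -0.001]
contact_force: [-0.2, 0.6, -2.6]
finger_gap: 59.1
now [642.4 -18.  201.4] yaw 86.4 gap 59.1 t 38.7 F [-0.2  0.6 -2.6]
shift cm now-axes [0.   0.12 7.84] after-turn axes [0.01 0.12 7.84] turn [-0.  -0.1  0.2]
[array([264.58422299,  64.31987786]), array([264.25817222, -43.16656561])]
```

View pics/w24.png

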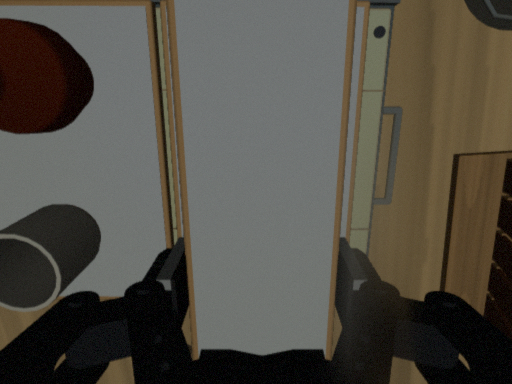

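View pics/s24.png

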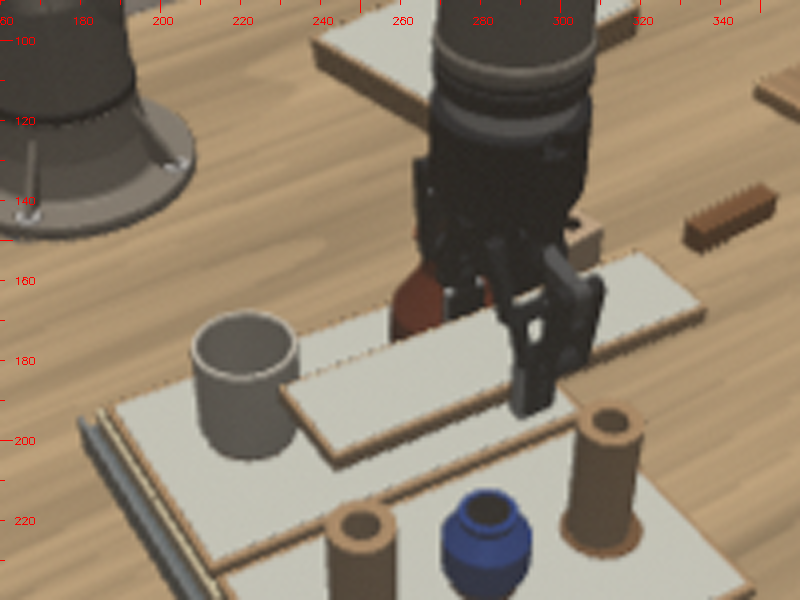

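```bash
python3 -m handwheel '[[0,0.12,1.5,0,0,0,1],[0,0,2,0,0,0,1],[0,0,1.5,0,0,0,1],[0,0,1,0,0,0,1],[0,0,0.5,0,0,0,1],[0,0,0.5,0,0,0,1],[0,0,0,0,0,0,1],[0,0,0,0,0,0,1],[0,0,0,0,0,0,1]]'; python3 - <<'E'
from h import *
delta((643.6,-18,118.6),86.2)
im=viewer.capture("scene"); crop(im,160,90,360,240,4,"s25")
E
```

```text
t: 39.7
tool_pos: [644.6, -21.1, 132.0]
tcp_rot: [2.294, 2.145, 0.002]
contact_force: [-0.3, 0.0, -2.3]
finger_gap: 59.1
now [644.6 -21.1 132. ] yaw 86.2 gap 59.1 t 39.7 F [-0.3  0.  -2.3]
shift cm now-axes [ 0.3  -0.12  1.34] after-turn axes [ 0.3  -0.12  1.34] turn [ 0.1  0.  -0. ]
```

View pics/s25.png

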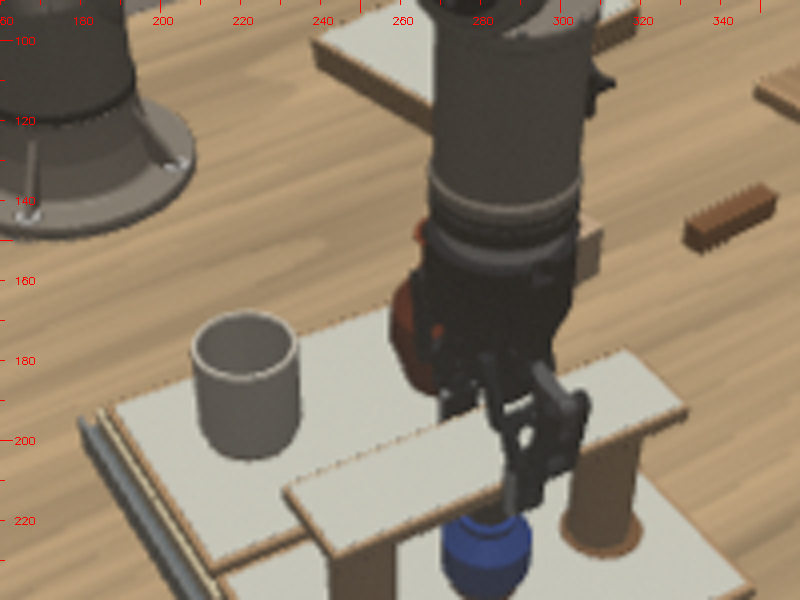

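Bat is level, about 13 mm above the props. Lower gently.

```bash
python3 -m handwheel '[[0.3,-0.1,0.4,0,0,0,1],[0,0,0.4,0,0,0,1],[0,0,0.2,0,0,0,1],[0,0,0,0,0,0,1],[0,0,0,0,0,0,1]]'; python3 -m handwheel '[[0,0,0.15,0,0,0,1],[0,0,0,0,0,0,1]]';python3 -m handwheel '[[0,0,0.15,0,0,0,1],[0,0,0,0,0,0,1]]'
```

```text
t: 40.25
tool_pos: [643.2, -18.1, 121.1]
tcp_rot: [-2.295, -2.146, 0.0]
contact_force: [0.2, 0.1, -2.8]
finger_gap: 59.2
t: 40.45
tool_pos: [643.2, -18.1, 119.6]
tcp_rot: [-2.295, -2.146, 0.0]
contact_force: [-0.6, -0.7, -2.6]
finger_gap: 59.0
t: 40.65
tool_pos: [643.5, -18.0, 118.6]
tcp_rot: [2.294, 2.146, 0.0]
contact_force: [-0.2, 0.5, 0.2]
finger_gap: 59.0
```

```bash
python3 -m handwheel '[[0,0,0.1,0,0,0,1],[0,0,0,0,0,0,1]]'; python3 - <<'E'
from h import *
im=viewer.capture("wrist"); cv2.imwrite("pics/w26.png",im)
E
python3 -m handwheel '[[0,0,0,0,0,0,0.27],[0,0,0,0,0,0,0.22],[0,0,0,0,0,0,0.15],[0,0,0,0,0,0,0],[0,0,0,0,0,0,0],[0,0,0,0,0,0,0]]'; python3 -m handwheel '[[0,0,-1,0,0,0,0],[0,0,-2,0,0,0,0],[0,0,-3,0,0,0,0],[0,0,-3,0,0,0,0],[0,0,-2,0,0,0,0],[0,0,0,0,0,0,0],[0,0,0,0,0,0,0]]';  python3 - <<'E'
from h import *
delta((619,-283,243),86.2)
im=viewer.capture("wrist"); cv2.imwrite("pics/w27.png",im)
c=cal("wrist"); print([proj(c,p) for p in [(643.5,-18,172),(643.5+7.6,-18+114.7,172)]])
im=viewer.capture("scene"); crop(im,160,120,360,270,4,"s27")
E
```

```text
t: 40.85
tool_pos: [643.5, -18.1, 118.6]
tcp_rot: [2.294, 2.145, 0.0]
contact_force: [-3.0, 0.7, 4.6]
finger_gap: 58.7
t: 41.5
tool_pos: [643.3, -18.1, 117.1]
tcp_rot: [2.294, 2.146, -0.0]
contact_force: [-0.3, -0.1, -0.7]
finger_gap: 85.6
t: 42.2
tool_pos: [643.3, -18.0, 227.6]
tcp_rot: [2.294, 2.145, 0.001]
contact_force: [-0.2, -0.9, -0.6]
finger_gap: 85.6
now [643.3 -18.  227.6] yaw 86.2 gap 85.6 t 42.2 F [-0.2 -0.9 -0.6]
shift cm now-axes [-26.6   -0.65  -1.54] after-turn axes [-26.6   -0.67  -1.54] turn [ 0.  0. -0.]
[array([263.77788777, 195.1101238 ]), array([263.83191754,  14.00401432])]
```

View pics/w27.png

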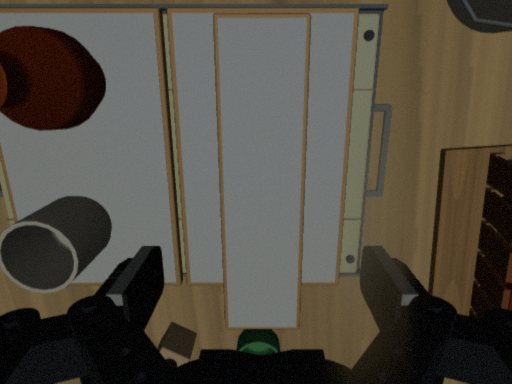

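View pics/s27.png

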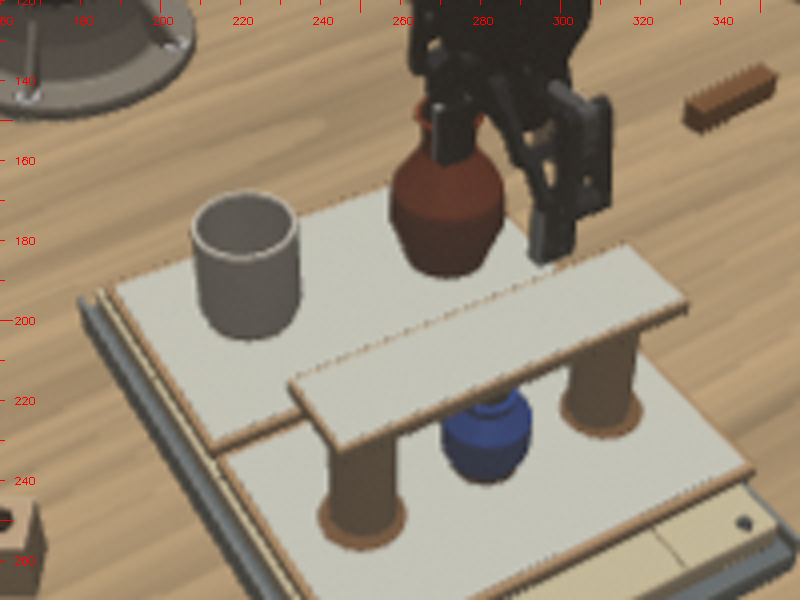

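```bash
python3 -m handwheel '[[-3.8,-0.1,0,0,0,0,0],[-3.8,-0.1,0,0,0,0,0],[-3.8,-0.1,0,0,0,0,0],[-3.8,-0.1,0,0,0,0,0],[-3.8,-0.1,0,0,0,0,0],[-3.8,-0.1,0,0,0,0,0],[-3.8,-0.1,0,0,0,0,0],[0,0,0,0,0,0,0],[0,0,0,0,0,0,0]]'; python3 - <<'E'
from h import *
delta((619,-283,243),86.2)
im=viewer.capture("wrist"); cv2.imwrite("pics/w28.png",im)
c=cal("wrist"); print([proj(c,p) for p in [(619,-283,46),(619,-283,0)]])
crop(im,200,80,330,230,5,"w28a")
E
```

```text
t: 43.2
tool_pos: [617.2, -284.1, 225.3]
tcp_rot: [-2.295, -2.141, 0.002]
contact_force: [0.1, 1.0, -0.5]
finger_gap: 85.7
now [ 617.2 -284.1  225.3] yaw 86.0 gap 85.7 t 43.2 F [ 0.1  1.  -0.5]
shift cm now-axes [ 0.12  0.16 -1.77] after-turn axes [ 0.12  0.17 -1.77] turn [-0.2 -0.1 -0.2]
[array([263.49095695, 159.37174763]), array([263.35865045, 151.26932054])]
```

View pics/w28a.png

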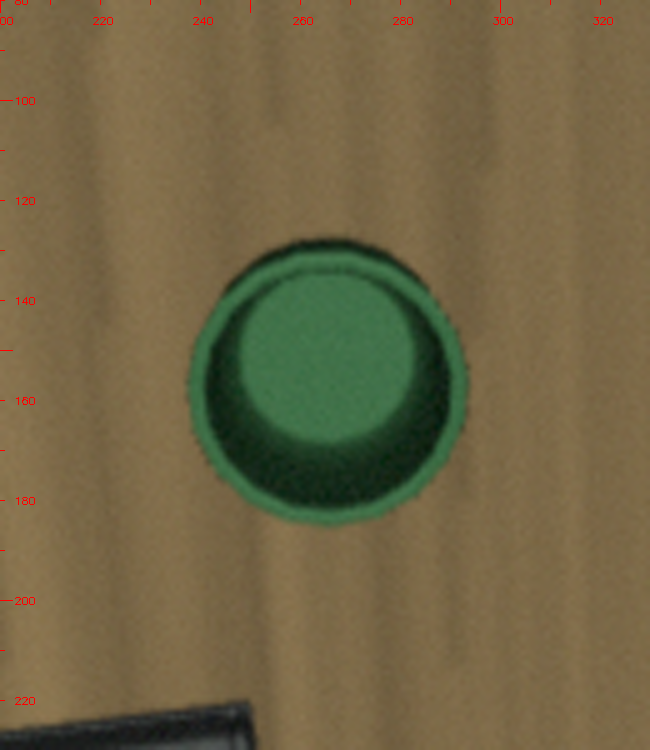

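View pics/w28.png

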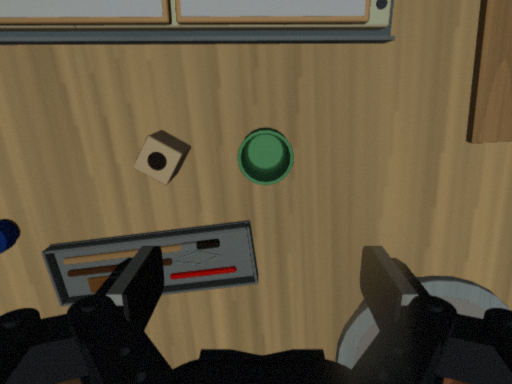

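```bash
python3 -m handwheel '[[0.38,0.31,3,0,0,0,0],[0,0,4,0,0,0,0],[0,0,4,0,0,0,0],[0,0,4,0,0,0,0],[0,0,3,0,0,0,0],[0,0,2,0,0,0,0],[0,0,0.5,0,0,0,0],[0,0,0,0,0,0,0],[0,0,0,0,0,0,0]]' 30; python3 - <<'E'
from h import *
delta((620.6,-280.5,-17),86.2)
im=viewer.capture("wrist"); cv2.imwrite("pics/w29.png",im)
c=cal("wrist"); print(proj(c,(620.6,-280.5,46)))
E
```

```text
t: 44.15
tool_pos: [623.2, -278.8, 23.7]
tcp_rot: [2.292, 2.146, 0.002]
contact_force: [-0.2, 0.9, 0.2]
finger_gap: 85.4
now [ 623.2 -278.8   23.7] yaw 86.2 gap 85.4 t 44.1 F [-0.2  0.9  0.2]
shift cm now-axes [-0.19 -0.26  4.07] after-turn axes [-0.19 -0.25  4.07] turn [0.1 0.  0. ]
[257.55176016 247.57390554]
```

View pics/w29.png

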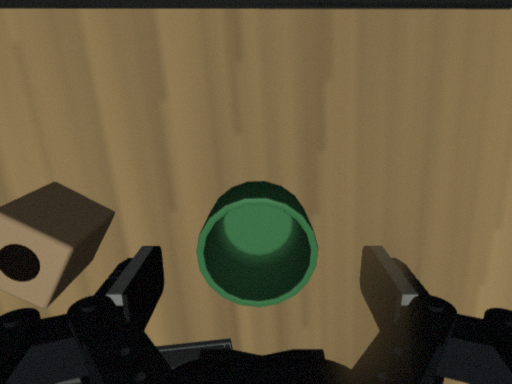

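```bash
python3 -m handwheel '[[-0.3,-0.25,1.2,0,0,0,0],[0,0,1.2,0,0,0,0],[0,0,0.8,0,0,0,0],[0,0,0.5,0,0,0,0],[0,0,0.3,0,0,0,0],[0,0,0,0,0,0,0]]' 30; python3 - <<'E'
from h import *
delta((620.6,-282,-17),86.2)
im=viewer.capture("scene"); crop(im,110,200,260,310,5,"s30")
E
```

```text
t: 44.8
tool_pos: [618.9, -282.0, -18.4]
tcp_rot: [-2.294, -2.146, 0.0]
contact_force: [-0.5, -1.0, 0.2]
finger_gap: 85.6
now [ 618.9 -282.   -18.4] yaw 86.2 gap 85.6 t 44.8 F [-0.5 -1.   0.2]
shift cm now-axes [ 0.01  0.17 -0.14] after-turn axes [ 0.01  0.17 -0.14] turn [-0. -0. -0.]
```

View pics/s30.png

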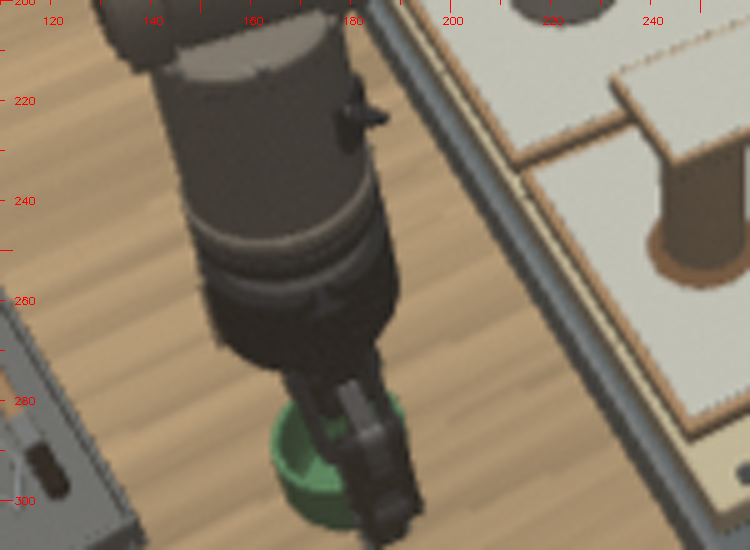

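```bash
python3 -m handwheel '[[0,0.15,0,0,0,0,0.1],[0,0,0,0,0,0,0.2],[0,0,0,0,0,0,0.4],[0,0,0,0,0,0,1],[0,0,0,0,0,0,1],[0,0,0,0,0,0,1],[0,0,0,0,0,0,1]]' 30; python3 -m handwheel '[[0,0,-0.4,0,0,0,1],[0,0,-0.8,0,0,0,1],[0,0,-1,0,0,0,1],[0,0,-0.6,0,0,0,1],[0,0,0,0,0,0,1]]'; python3 - <<'E'
from h import *
delta((642.5,-18.3,204),86.2)
im=viewer.capture("wrist"); cv2.imwrite("pics/w31.png",im)
im=viewer.capture("scene"); crop(im,110,200,260,310,5,"s31")
E
```

```text
t: 45.55
tool_pos: [621.1, -282.5, -17.0]
tcp_rot: [2.294, 2.145, 0.001]
contact_force: [-1.6, 0.1, 7.1]
finger_gap: 58.3
t: 46.05
tool_pos: [621.7, -282.8, 11.8]
tcp_rot: [2.293, 2.144, 0.002]
contact_force: [0.1, -1.0, -0.6]
finger_gap: 58.4
now [ 621.7 -282.8   11.8] yaw 86.2 gap 58.4 t 46.0 F [ 0.1 -1.  -0.6]
shift cm now-axes [ 26.51   0.35 -19.24] after-turn axes [ 26.53   0.32 -19.22] turn [ 0.1  0.1 -0. ]
```

View pics/w31.png

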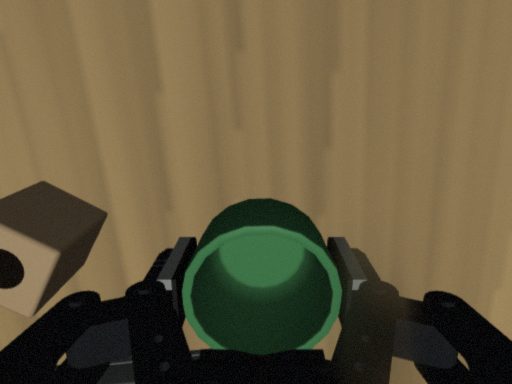

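View pics/s31.png

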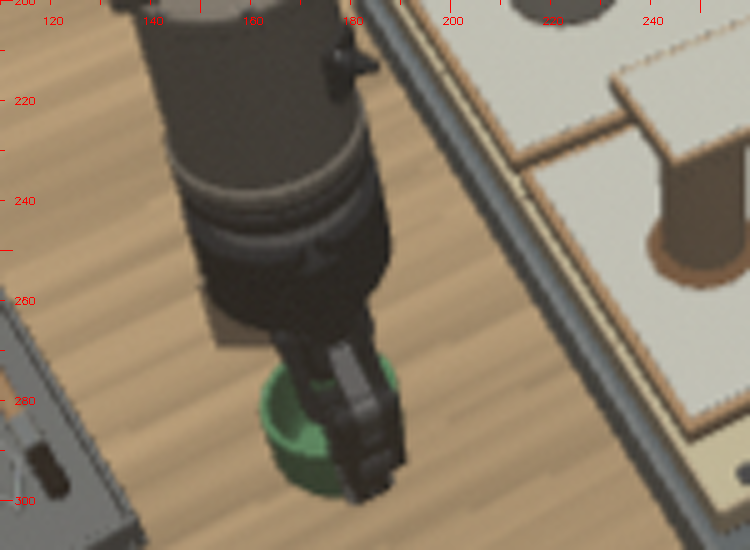

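```bash
python3 - <<'E'
from h import *
c=cal("wrist"); p,r,s=pose(); b=ray(c,261.5,291,p[2]+17+46); print(b, r.inv().apply(b-p))
im=cv2.imread("pics/w31.png"); 
E
python3 -m handwheel '[[0,0,-1,0,0,0,1],[0,0,-2,0,0,0,1],[0,0,-3,0,0,0,1],[0,0,-4,0,0,0,1],[0,0,-4,0,0,0,1],[0,0,-3,0,0,0,1],[0,0,-1.5,0,0,0,1],[0,0,-0.7,0,0,0,1],[1,0,0,0,0,0,1],[2.5,0,0,0,0,0,1]]'; python3 -m handwheel '[[4,0.1,0,0,0,0,1],[4,0,0,0,0,0,1],[4,0.1,0,0,0,0,1],[4,0.1,0,0,0,0,1],[3.5,0.1,0,0,0,0,1],[2,0,0,0,0,0,1],[1,0,0,0,0,0,1],[0.5,0,0,0,0,0,1],[0,0,0,0,0,0,1],[0,0,0,0,0,0,1]]'; python3 - <<'E'
from h import *
delta((642.5,-18.3,165),86.2)
im=viewer.capture("wrist"); cv2.imwrite("pics/w32.png",im)
im=viewer.capture("scene"); crop(im,160,90,360,240,4,"s32")
c=cal("wrist"); print([proj(c,(642.5+0.0664*d,-18.3+.998*d,172)) for d in (115,-115)])
E
```

```text
[ 620.12577933 -280.52980114   73.46492915] [  1.8595515   -0.63542662 -63.00075642]
t: 47.15
tool_pos: [621.0, -249.6, 199.7]
tcp_rot: [-2.298, -2.139, 0.005]
contact_force: [0.1, 0.4, -2.1]
finger_gap: 58.2
t: 48.15
tool_pos: [642.1, -20.2, 201.6]
tcp_rot: [2.297, 2.143, -0.002]
contact_force: [-0.0, -0.3, -0.9]
finger_gap: 58.5
now [642.1 -20.2 201.6] yaw 86.0 gap 58.5 t 48.1 F [-0.  -0.3 -0.9]
shift cm now-axes [0.2  0.03 3.66] after-turn axes [0.2  0.03 3.66] turn [-0.   0.1 -0.2]
[array([262.08333412,   1.01567215]), array([263.22133943, 352.94076138])]
```

View pics/w32.png

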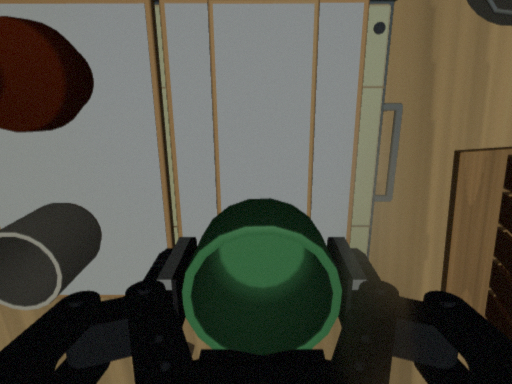

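View pics/s32.png

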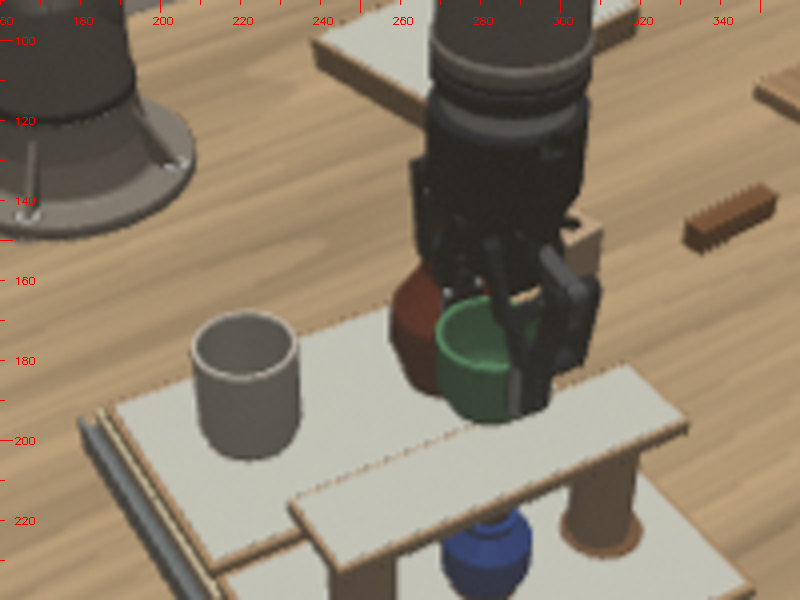

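```bash
python3 -m handwheel '[[0,0,1,0,0,0,1],[0,0,1.3,0,0,0,1],[0,0,0.8,0,0,0,1],[0,0,0.4,0,0,0,1],[0,0,0.2,0,0,0,1],[0,0,0,0,0,0,1],[0,0,0,0,0,0,1],[0,0,0,0,0,0,1]]'; python3 - <<'E'
from h import *
delta((642.5,-20,155),86.2)
im=viewer.capture("scene"); crop(im,160,90,360,240,4,"s33")
E
```

```text
t: 49.05
tool_pos: [642.7, -18.1, 165.7]
tcp_rot: [2.294, 2.145, 0.001]
contact_force: [-1.2, 0.1, -1.6]
finger_gap: 58.7
now [642.7 -18.1 165.7] yaw 86.2 gap 58.7 t 49.0 F [-1.2  0.1 -1.6]
shift cm now-axes [-0.19 -0.01  1.07] after-turn axes [-0.19 -0.01  1.07] turn [ 0.1  0.  -0. ]
```

View pics/s33.png

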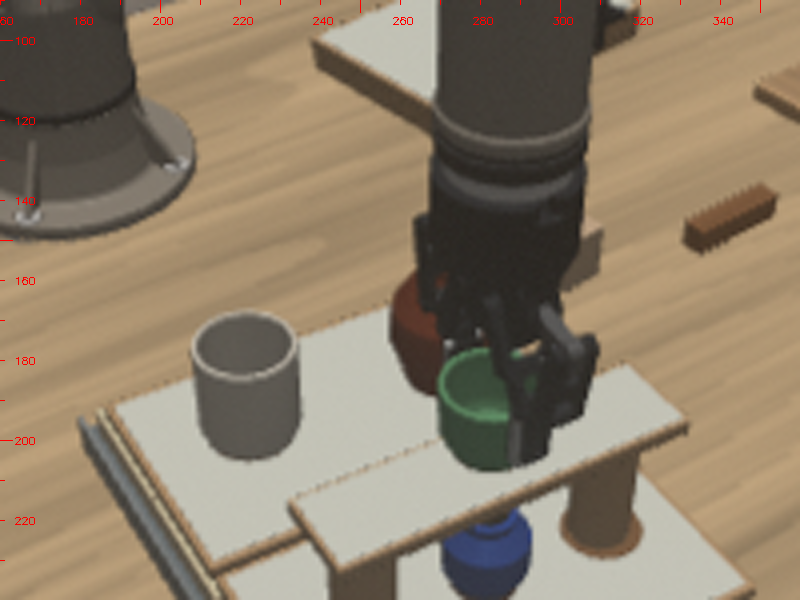

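```bash
python3 -m handwheel '[[-0.19,0,0.4,0,0,0,1],[0,0,0.3,0,0,0,1],[0,0,0,0,0,0,1],[0,0,0,0,0,0,1]]'; python3 -m handwheel '[[0,0,0.15,0,0,0,1],[0,0,0,0,0,0,1]]';python3 -m handwheel '[[0,0,0.15,0,0,0,1],[0,0,0,0,0,0,1]]'
```

```text
t: 49.5
tool_pos: [642.1, -20.1, 157.9]
tcp_rot: [-2.294, -2.146, 0.001]
contact_force: [1.0, 0.6, -1.3]
finger_gap: 58.6
t: 49.7
tool_pos: [642.1, -20.0, 156.5]
tcp_rot: [-2.294, -2.146, 0.0]
contact_force: [0.9, -0.2, -1.3]
finger_gap: 58.2
t: 49.9
tool_pos: [642.2, -20.1, 155.1]
tcp_rot: [2.294, 2.146, -0.0]
contact_force: [-0.5, -0.3, -1.9]
finger_gap: 58.6
```

```bash
python3 -m handwheel '[[0,0,0.1,0,0,0,1],[0,0,0,0,0,0,1]]'
```

```text
t: 50.1
tool_pos: [642.4, -20.0, 155.0]
tcp_rot: [2.294, 2.146, 0.0]
contact_force: [-2.6, -0.1, 3.2]
finger_gap: 58.5
```

Contact. Release evenly and withdraw straight up.

```bash
python3 -m handwheel '[[0,0,0,0,0,0,0.28],[0,0,0,0,0,0,0.22],[0,0,0,0,0,0,0.15],[0,0,0,0,0,0,0],[0,0,0,0,0,0,0],[0,0,0,0,0,0,0]]'; python3 -m handwheel '[[0,0,-0.8,0,0,0,0],[0,0,-2,0,0,0,0],[0,0,-3,0,0,0,0],[0,0,-3,0,0,0,0],[0,0,-2,0,0,0,0],[0,0,-1,0,0,0,0],[0,0,0,0,0,0,0]]';  python3 - <<'E'
from h import *
delta((642,-100,300),86.2)
im=viewer.capture("wrist"); cv2.imwrite("pics/w35.png",im)
c=cal("wrist"); b=lambda d,e,z:(642.5+0.0664*d+.998*e,-18.3+.998*d-.0664*e,z)
print([proj(c,b(0,0,218)),proj(c,b(115,0,172))])
im=viewer.capture("scene"); crop(im,160,90,360,240,4,"s35")
E
```

```text
t: 50.7
tool_pos: [642.2, -20.1, 154.1]
tcp_rot: [2.294, 2.146, -0.0]
contact_force: [-0.0, -0.1, 0.1]
finger_gap: 85.7
t: 51.4
tool_pos: [643.1, -19.9, 274.1]
tcp_rot: [2.293, 2.144, 0.004]
contact_force: [0.0, -0.8, -0.2]
finger_gap: 85.3
now [643.1 -19.9 274.1] yaw 86.2 gap 85.3 t 51.4 F [ 0.  -0.8 -0.2]
shift cm now-axes [-8.    0.44 -2.59] after-turn axes [-8.    0.42 -2.59] turn [ 0.2 -0.  -0. ]
[array([262.63169918, 193.07842076]), array([262.34141198,  24.18791425])]
```

View pics/w35.png

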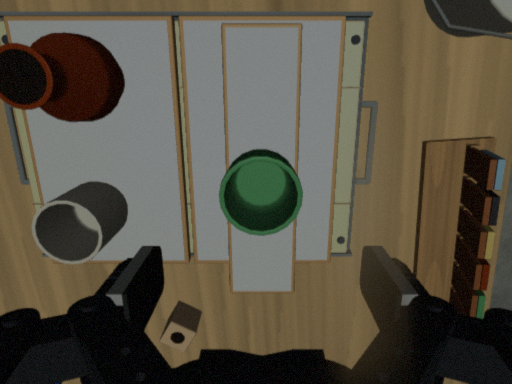

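View pics/s35.png

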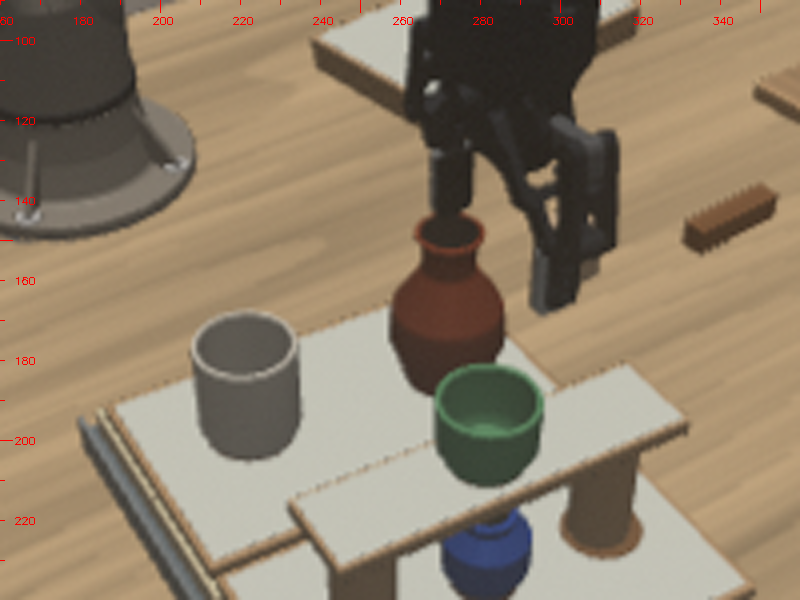

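```bash
python3 - <<'E'
from h import *
c=cal("wrist")
C=[ray(c,*q,172) for q in [(223,24.5),(301,24.5),(231,293),(295,292.5)]]
print("bat corners",np.round(C,1),"mean",np.mean(C,0).round(1))
S=[ray(c,*q,70) for q in [(181,17.5),(344,18),(195,262),(329,261.5)]]
print("shelf corners",np.round(S,1),"mean",np.mean(S,0).round(1)); print("bowl",ray(c,260.7,192,218).round(1))
s=sensors.observe(); print(s["contact_force"],np.abs(s["joint_velocities"]).max())
bot.job_done()
E
```

```text
bat corners [[ 620.7   97.9  172. ]
 [ 677.4   94.   172. ]
 [ 605.3 -127.7  172. ]
 [ 664.3 -131.2  172. ]] mean [641.9 -16.7 172. ]
shelf corners [[ 569.8  123.7   70. ]
 [ 732.3  112.2   70. ]
 [ 549.5 -149.4   70. ]
 [ 714.7 -159.8   70. ]] mean [641.6 -18.3  70. ]
bowl [640.5 -17.2 218. ]
[ 0.96323884  0.24345878 -0.84219418] 0.016900650096117673
the job is handed in; nothing more can be done
```

The build is finished and handed in at about 51 s of the 128 s allowed. The larger blue jar stands midway between the two tall props, which are on the bare spots. The bat lies across the props, and the tea bowl is on its middle.

**Last checks, from the wrist and scene pictures:**
- **Bat:** its centre is about 2 mm from the half shelf's centre, it looks level, and it lies parallel to the shelf's long side to about 1°.
- **Bowl:** within about 2 mm of the bat's middle and upright.
- **Props and jar:** within 2–3 mm of their marks when last measured, before the bat went on. The last scene picture, though cropped low, still showed the jar and the left prop in place.
- **Left alone:** the vase, the beaker and the visible short prop look to be where they stood. I did not re-measure either short prop.
- **Gripper:** open, about 100 mm above the bat and touching nothing.

**What failed or disagreed:**
- **First bat grasp:** it missed. The fingers shut on top of the bat, pressing about 15 N, because the fingertips sit roughly 24 mm above the reported tool point. The bat did not move, and the second grasp, set lower, worked. The jar and prop grips were taken before I knew this, so they sat higher than planned but held.
- **Cameras:** the top and scene cameras disagreed by about 6 mm along x, so I used the wrist camera for positions. The gripper's opening reading was also 1–4 mm below the known widths.

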